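# Open the counterweighted guillotine shear and set the bronze strip against its stops

### The job

Get the bronze strip ready to be cut on the bench shear: gently raise the knife beam by its handle, past its balance point and on down to its stop, so that it rests open by itself without ever being dropped or slammed or forced. Then lay the strip flat on the bed under the open knife, slide it along the side fence until its far end touches the back gauge, flush with both, without jamming it or shifting the gauge, and let go. Leave the other things on the bench alone.

Things in the scene. Friction and masses are not known exactly. Their poses are not given: they have to be found in the camera images.
- shear: Green bench guillotine shear, bolted down. Origin on the bench surface; x axis = feed direction, away from the operator; y left, z up. In its frame the bed is a flat plate with its top at z = 55 mm, x -130 to 0 mm, y -90 to 210 mm; the knife plane is x = 0 (beam 16 mm thick), beyond it the bed ends. The strip must not be pressed onto any part of it with more than 60 N.
- pivot (a point): Point on the knife beam's hinge axis, in the knife plane, 85 mm above the bench, 160 mm along +y from the shear's origin. The axis is parallel to the shear's x axis.
- beam (a joint): Knife beam angle, rad: 0 = shut, level; grows as the handle (on the -y side) is lifted. An iron weight stands on a tail above the pivot. Near shut about 5 N up at the handle lifts it, fading to nothing at the balance point, 0.4 to 0.65 rad (differs each time); beyond it the beam drops on by itself, up to 7 N at the handle. It must never turn faster than 0.8 rad/s.
- grip (a point): Middle of the black rubber handle at the beam's free end: a round bar 26 mm in diameter, 100 mm long (55 mm of it further out, 45 mm further in). 300 mm from the hinge axis; lies along the shear's y axis, 85 mm above the free bench when shut. It moves on a circle about the hinge axis.
- fence_face (a point): Middle of the lower edge of the side fence's guiding face, at bed height (55 mm above the bench). The fence is a steel bar 50 mm long (shear x from -55 to -5 mm), 14 mm wide and 14 mm high, on the +y side of the strip's place; its face looks to -y and lies at shear y = 50 mm.
- gauge: Aluminium back gauge beyond the knife: bar 185 mm wide across the feed, from 12 mm below to 22 mm above bed height. Origin in the middle of its flat face at bed height, axes as the shear's; the face looks to -x, 50 to 72 mm beyond the knife plane. Clamped only by friction, it slips if pushed with more than about 20 N; it must not shift by more than 2.5 mm.
- strip: Flat bright bronze strip (gold-coloured), 240 x 30 x 6 mm, 0.38 kg, loose on the bench to the right of the shear. Its origin is the middle of its underside; x runs along its length, z up. Both ends are alike.
- strip_center (a point): Centre of the strip (3 mm above its underside). Same axes as the strip.
- wax_tin: Bystander: yellow tin, 72 mm in diameter, 70 mm high; leave it alone. Origin at the middle of its underside.
- square: Bystander: engineer's square lying flat, stock 75 x 18 x 14 mm, blade 110 mm; leave it alone. Origin under the middle of the stock.
- casting: Bystander: small brass-coloured letter-like casting, 90 x 60 x 28 mm; leave it alone. Origin at the middle of its underside.
- knife_line (a point): Point on the bed's rear edge, at bed height, in the knife plane, in the middle of the place for the strip (15 mm beside the fence face). With the beam resting open there is 80 mm or more of free height under the knife here, and more towards the handle (-y).
- stop_bolt: Rubber-tipped stop bolt behind the pivot, on which the weight's tail comes down when the beam is open; origin in its tip. It is set differently each time, so that the beam comes to rest somewhere between 0.78 and 1.1 rad: feel for it at the handle. Once the beam is on the stop, push it no further: 12 N more at the handle is too much (the bolt then takes over 110 N).

How it is judged:
On the way, in this order (a step that is already met when the one before it is completed fails the run):
1. the knife beam rests open on its stop by itself, not touched by the robot (value of joint beam above 0.74 rad and velocity of joint beam between -0.05 and 0.05 rad/s and contact force between the fingers and shear below 0.1 N), for 0.3 s.
2. the strip lies flat on the bed under the open knife and its end touches the back gauge (contact force between strip and gauge above 0.5 N and z of strip_center in the frame of shear below 0.063 m and value of joint beam above 0.74 rad), for 0.1 s.
At the end, for the whole second after the job is handed in: The knife beam rests open by itself (beyond 0.74 rad, still); the strip lies flat and still on the bed, let go, its far end within 2 mm of the back gauge's face, its long edge within 2.5 mm of the fence and parallel to the feed direction within 0.03 rad (value of joint beam above 0.74 rad and velocity of joint beam between -0.05 and 0.05 rad/s and x of strip_center in the frame of gauge between -0.122 and -0.118 m and y of strip_center in the frame of fence_face between -0.0175 and -0.013 m and angle between the x axis of strip and the x axis of shear, either way round below 0.03 rad and z of strip_center in the frame of shear between 0.056 and 0.0605 m and angle between strip's own z axis and vertical below 0.03 rad and linear speed of strip below 0.01 m/s); the robot touches nothing.
It fails at once if the knife beam is dropped or slammed (turns faster than 0.8 rad/s) (velocity of joint beam above 0.8 rad/s or velocity of joint beam below -0.8 rad/s).
It fails at once if the beam is forced against its stop (the stop bolt takes more than 110 N) (contact force between shear and stop_bolt above 110 N).
It fails at once if the strip is jammed: pressed onto the shear's bed, fence and gauge with more than 60 N (contact force between strip and shear above 60 N).
It fails at once if the back gauge is shifted by more than 2.5 mm from where it was set (distance of gauge from where it was at the start of the episode above 0.0025 m).
It fails at once if the wax tin, the square or the casting is disturbed (moved by more than 20 mm) (distance of any of wax_tin, square, casting from where it was at the start of the episode above 0.02 m).
It also fails if it takes over 72 s, if anything falls off the work surface, if the arm or the gripper's body presses on something with over 40 N, if the wrist force passes 120 N, or if a joint passes its speed limit or range.

### The arm

A 6-joint arm with a two-finger parallel gripper is mounted at the origin on the work surface. World frame = base frame: x ahead of the robot, y to its left, z up, the work surface at z = 0. Lengths are in m, angles in rad, forces in N, time in s.
With the tool pointing down it reaches from about 0.35 to 0.975 m from the base axis. Payload 4.9 kg.
Tool frame: the origin (TCP) lies at the very end of the fingers, on their centre line; the grasp point (between the pads) lies 19 mm behind it; z points along the fingers, x is the direction in which the jaws open and shut, and the axes are right-handed (so a half turn about z gives the same grasp; the last joint's range is limited). The gripper opens to 85 mm and grips with 20 to 120 N. Pads are 22 mm wide; open, the fingers measure 114 mm over their backs; the gripper's body (76 mm by 85 mm) begins 54 mm behind the grasp point. The pads swing forward as they close: fully open they stand 13 mm farther back than shut.
Start: joints at [1.092, 0.053, 1.613, -0, 1.476, -0.119], TCP at [0.22, 0.585, 0.231] pointing down, gripper open.
Joint ranges: [-3.01, 3.01], [-1.01, 2.22], [0.06, 2.58], [-1.02, 4.17], [0.09, 2.62], [-3.14, 3.14]. Speed limits (rad/s): [2.57, 2.57, 3.14, 3.14, 3.14, 3.14].

### API

Orientations are given as a unit quaternion [w, x, y, z].
In Python, from plant import * gives the robot as it stands.
- The arm moves only by the shell command python3 -m inch 'ROWS'. ROWS is text: rows parted by semicolons, each of 7 numbers parted by spaces: the shift along the tool's x, y, z in m, then the turn, a rotation vector about the tool's x, y, z in rad, then the closure, from 0 (fully open) to 1 (shut). A call has 1 to 10 rows; each row shifts and turns the commanded pose from where the row before left it, along the tool's axes as they then stand; what a row does not reach is not made up. A row lasts 1/12 s, in which the tool goes at most 41.7 mm and 7.16 degrees, less where a joint would pass 70% of its speed; a pose out of reach is approached as far as the arm can. A call with a gripper value outside its range is refused whole. The fingers move at their own pace and stop on an object; the grip force is fixed at half the most. Time passes only in rows, so rows that do not move let the fingers close. It gives the time, the measured TCP pose, the force and the opening at its end, in the units of the state.
- state(): the state, without advancing time (a new reading comes with each control period).
- grab_frame(name): name is "scene" or "top" or "wrist"; returns the picture (480x640x3 uint8, blue, green, red); there is no depth.
- camera_info(name): a dict with "vertical_fov" (degrees; the focal length in pixels is half the picture's height over the tangent of half this angle, whatever the lens; pixels are square), "cx", "cy" (the principal point, pixels), "k1" (the pictures are not rectified: a ray, as slopes to the right and down, at radius r is drawn at 1 + k1 r^2 times it, then the intrinsics apply), "origin" and "rotation" of the camera in the world. Camera axes: x right, y down, z forward; pixel columns grow to the right and rows downward; lengths in m; the calibration is good to about 2 mm. A picture is of the moment at which its call begins: read the wrist's pose just before it. camera_info takes no time and is no camera call; for the wrist camera it gives the pose at the moment of the call.
- job_done(): hands the job in, once; it reports no verdict.
The state is a dict: "time": time; "joint_pos": joint angles; "joint_vel": joint speeds; "joint_efforts": joint torques, N m; "tool_pos": TCP position; "tool_rot": TCP orientation; "contact_force": force on the tool from outside, world axes, zero at the start; "ft_torque": the same for the moment, N m; "gripper_width": opening from 0.0 (shut) to 1.0 (fully open).
Only numpy, scipy, OpenCV 4.12 (cv2) and the standard library are available. Lean on these libraries where they do the work, as an engineer would, in place of code of your own. Each camera call takes 0.05 s, during which the arm holds its last target.

## Working session

There is one attempt and no reset: what is moved stays moved. The work goes in short steps, Python scripts to look and compute and a shell command to move; the robot and the scene stay as the last step left them, time stands still between calls to the robot, and variables do not carry over. Pictures are saved under pics/ and viewed, and the job is handed in when it is done.

```bash
mkdir -p pics; ls; python3 - <<'E'
from plant import *
import cv2
s=state();print(s)
for n in("scene","top","wrist"):
    print(n,camera_info(n)); cv2.imwrite(f"pics/{n}0.png",grab_frame(n))
E
```

```text
pics
{'time': 0.0, 'joint_pos': array([ 1.09197812e+00,  5.33580198e-02,  1.61429563e+00, -2.19531069e-05,
        1.47599512e+00, -1.19013759e-01]), 'joint_vel': array([-0.00142387, -0.00085945,  0.00024106,  0.00050154,  0.00014313,
       -0.00033366]), 'joint_efforts': array([-5.83897563e-04, -3.93652046e+01, -3.70188046e+01, -1.49750817e-04,
        6.78429191e-03,  4.29230710e-06]), 'tool_pos': array([0.21978128, 0.58441652, 0.23006133]), 'tool_rot': array([ 4.90294591e-04,  8.22218891e-01,  5.69170482e-01, -9.03676194e-04]), 'contact_force': array([-0.12517998,  0.5216833 , -0.17823606]), 'ft_torque': array([-0.0028658 ,  0.01564841,  0.05776337]), 'gripper_width': 0.9976816457477102}
scene {'vertical_fov': 45.037216068389014, 'cx': 315.9833908998785, 'cy': 242.3924973450014, 'k1': -0.12665753718301329, 'origin': array([ 1.22802162, -0.56748002,  1.43774218]), 'rotation': array([-0.2489841 ,  0.87194943,  0.40361785, -0.12167067])}
top {'vertical_fov': 54.18420990066756, 'cx': 320.78492735628595, 'cy': 242.62209789456466, 'k1': -0.08573980646311875, 'origin': array([ 0.44224771, -0.0167487 ,  1.20742741]), 'rotation': array([-0.02733803,  0.71336238, -0.69884983,  0.04444851])}
wrist {'vertical_fov': 68.98428460206907, 'cx': 315.5757443260329, 'cy': 239.8697570952203, 'k1': 0.019907027782377743, 'origin': array([0.15813954, 0.60853447, 0.37363798]), 'rotation': array([0.10965021, 0.81518473, 0.56382686, 0.07449797])}
```

View pics/scene0.png

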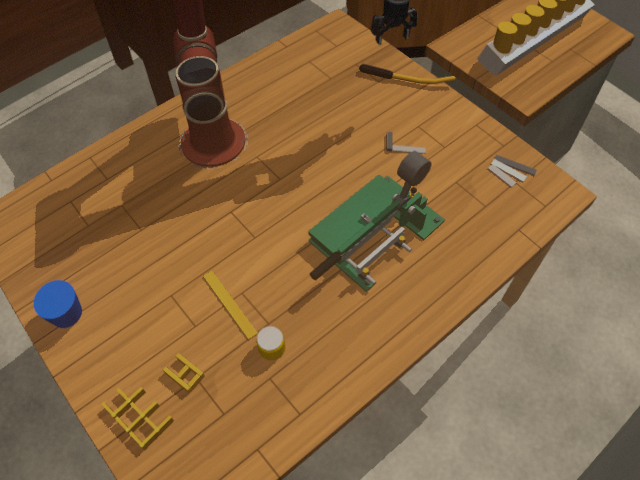

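View pics/top0.png

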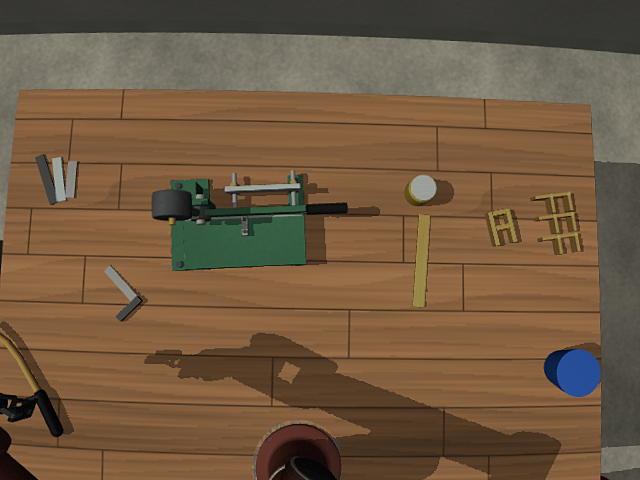

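The scene view shows the green shear at about (375,225), the strip at (230,305) and the tin at (271,343). In the top view the shear spans (172–305, 180–270), the handle ends at (347,208), the strip runs (424,215)–(419,306) and the tin is at (422,189). I'll zoom in next.

```bash
cat > h.py <<'E'
import numpy as np, cv2
from scipy.spatial.transform import Rotation as R
from plant import *
def q(r): return R.from_quat(np.r_[r[1:],r[0]])
class Cam:
    def __init__(s,n):
        i=camera_info(n); s.f=240/np.tan(np.radians(i["vertical_fov"])/2); s.c=np.array([i["cx"],i["cy"]]); s.k=i["k1"]; s.o=np.array(i["origin"]); s.R=q(i["rotation"]).as_matrix()
    def proj(s,P):
        p=(np.atleast_2d(P)-s.o)@s.R; u=p[:,:2]/p[:,2:]; r2=(u**2).sum(1,keepdims=True)
        return u*(1+s.k*r2)*s.f+s.c
    def ray(s,uv):
        d=(np.atleast_2d(uv)-s.c)/s.f; u=d.copy()
        for _ in range(20): u=d/(1+s.k*(u**2).sum(1,keepdims=True))
        return np.c_[u,np.ones(len(u))]@s.R.T
    def plane(s,uv,z):
        d=s.ray(uv); return s.o+d*((z-s.o[2])/d[:,2:])
E
python3 - <<'E'
import cv2
a=cv2.imread("pics/top0.png")
cv2.imwrite("pics/top0a.png",cv2.resize(a[165:285,145:355],(800,457),interpolation=cv2.INTER_CUBIC))
cv2.imwrite("pics/top0b.png",cv2.resize(a[170:320,400:520],(480,600),interpolation=cv2.INTER_CUBIC))
a=cv2.imread("pics/scene0.png")
cv2.imwrite("pics/sc0a.png",cv2.resize(a[145:295,295:455],(640,600),interpolation=cv2.INTER_CUBIC))
E
```

```text
(no output)
```

View pics/top0a.png

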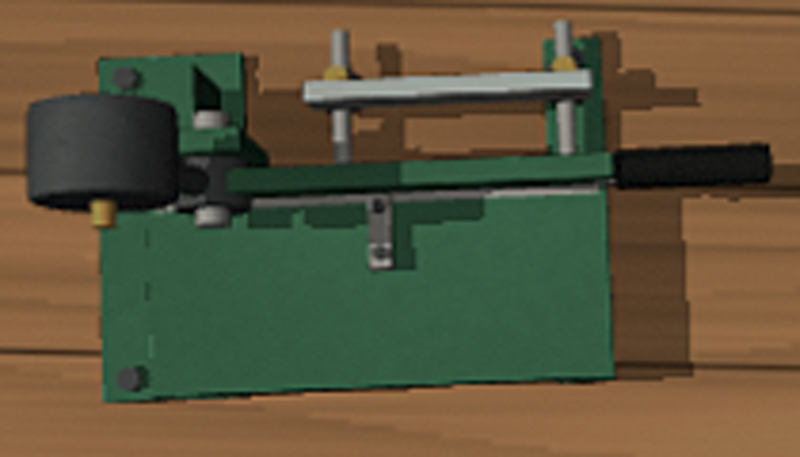

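View pics/top0b.png

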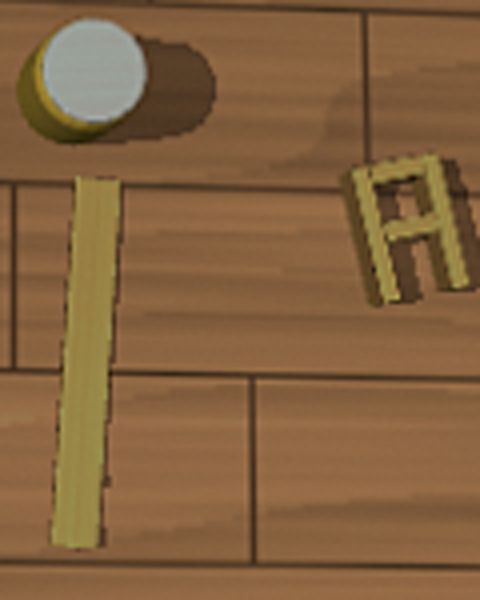

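View pics/sc0a.png

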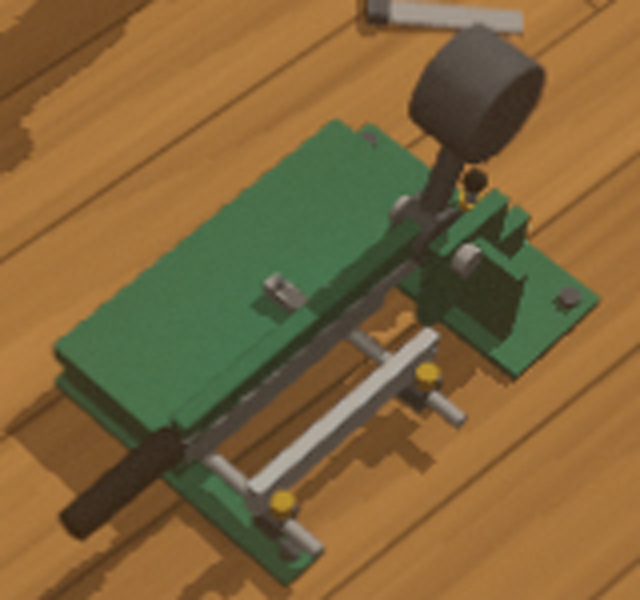

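```bash
cat > fit.py <<'E'
from h import *
from scipy.optimize import least_squares
T=Cam("top");S=Cam("scene")
zt=lambda u,v:(145+u/3.81,165+v/3.81); zs=lambda u,v:(295+u/4,145+v/4)
obs=[(T,(-.130,-.09,.055),zt(613,378)),(T,(-.13,.21,.055),zt(104,402)),(T,(0,-.09,.055),zt(609,190)),(T,(0,-.195,.085),zt(770,163)),(T,(0,-.095,.085),zt(614,169)),
(S,(-.13,-.09,.055),zs(57,352)),(S,(-.13,.21,.055),zs(337,120)),(S,(0,-.195,.085),zs(75,522))]
def P(p,l): 
    c,s=np.cos(p[2]),np.sin(p[2]); return np.array([p[0]+c*l[0]-s*l[1],p[1]+s*l[0]+c*l[1],l[2]])
def f(p): return np.concatenate([c.proj(P(p,l))[0]-o for c,l,o in obs])
r=least_squares(f,[.55,.2,0],loss='soft_l1'); print(r.x); print(f(r.x).reshape(-1,2).round(1))
p=r.x
print("grip",P(p,(0,-.14,.085)),"knife",P(p,(0,.035,.055)))
zb=lambda u,v:(400+u/4,170+v/4)
st=T.plane([zb(77,178),zb(122,178),zb(101,548),zb(52,543)],.006); print(st, st.mean(0))
print("tin",T.plane([zb(95,71)],.07))
def loc(w): 
    c,s=np.cos(p[2]),np.sin(p[2]); d=np.array(w)[:2]-p[:2]; return [c*d[0]+s*d[1],-s*d[0]+c*d[1]]
for e in [(305,85),(590,75)]: print("gauge top front?",loc(T.plane([zt(*e)],.077)[0]))
for e in [(305,103),(590,96)]: print("gauge bottom front?",loc(T.plane([zt(*e)],.043)[0]))
E
python3 fit.py
```

```text
[0.63006473 0.09007971 0.06719105]
[[ 0.2 -0.2]
 [11.8 -1. ]
 [-1.1 -3.1]
 [-0.3  0.1]
 [-0.5  0.3]
 [-1.1 -3. ]
 [-0.  -2.3]
 [-0.7  0.4]]
grip [ 0.6394644  -0.04960438  0.085     ] knife [0.62771481 0.12500074 0.055     ]
[[ 0.64455521 -0.30080687  0.006     ]
 [ 0.64532327 -0.33067962  0.006     ]
 [ 0.40468284 -0.31624788  0.006     ]
 [ 0.4074446  -0.28437817  0.006     ]] [ 0.52550148 -0.30802813  0.006     ]
tin [[ 0.70164623 -0.29741593  0.07      ]]
gauge top front? [np.float64(0.06568354154829152), np.float64(0.10000750315884843)]
gauge top front? [np.float64(0.06401561419105206), np.float64(-0.08346887676484584)]
gauge bottom front? [np.float64(0.06136280665135968), np.float64(0.10612551065039977)]
gauge bottom front? [np.float64(0.057606090676266715), np.float64(-0.08254930640459299)]
```

View pics/wrist0.png

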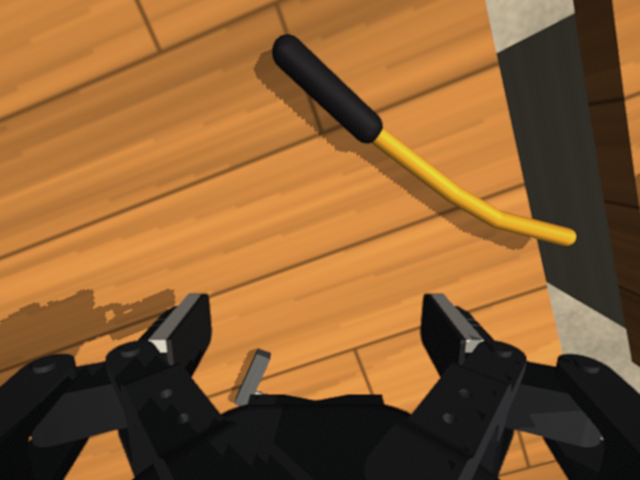

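```bash
sed -i 's/(T,(-.13,.21,.055),zt(104,402)),(T,(0,-.09,.055),zt(609,190)),/(T,(-.13,.21,.055),zt(150,399)),/' fit.py; python3 fit.py | head -12
```

```text
[0.63086555 0.08981182 0.06797565]
[[ 0.4 -0.6]
 [-0.1 -0.5]
 [-0.2 -0.3]
 [-0.4 -0.1]
 [-1.  -2.8]
 [ 0.  -2.1]
 [-0.6  0.7]]
grip [ 0.64037482 -0.04986485  0.085     ] knife [0.62848824 0.12473099 0.055     ]
[[ 0.64455521 -0.30080687  0.006     ]
 [ 0.64532327 -0.33067962  0.006     ]
 [ 0.40468284 -0.31624788  0.006     ]
```

```bash
cat >> h.py <<'E'
from scipy.linalg import logm,expm
SH=np.array([0.63086555,0.08981182,0.06797565])
Rs=R.from_euler('z',SH[2]).as_matrix()
def W(l): return Rs@np.array(l)+np.r_[SH[:2],0]
def L(w): return Rs.T@(np.array(w)-np.r_[SH[:2],0])
def pose(s=None):
    s=s or state(); M=np.eye(4); M[:3,:3]=q(s["tool_rot"]).as_matrix(); M[:3,3]=s["tool_pos"]; return M
def step(M,n):
    D=np.linalg.inv(pose())@M; E=expm(logm(D).real/n)
    return np.r_[E[:3,3],R.from_matrix(E[:3,:3]).as_rotvec()]
def down(yaw): # tool z down, tool x at azimuth yaw
    M=np.eye(4); M[:3,0]=[np.cos(yaw),np.sin(yaw),0]; M[:3,2]=[0,0,-1]; M[:3,1]=np.cross(M[:3,2],M[:3,0]); return M
np.set_printoptions(precision=4,suppress=True)
E
python3 - <<'E'
from h import *
print(pose())
for k in (0,np.pi):
    M=down(SH[2]+k); M[:3,3]=W([0,-.14,.25]); print(k,step(M,20),M[:3,3], 'limits deg/row',np.degrees(np.linalg.norm(step(M,20)[3:])))
E
```

```text
[[ 0.3521  0.936  -0.0008  0.2198]
 [ 0.936  -0.3521 -0.0014  0.5846]
 [-0.0016 -0.0002 -1.      0.2303]
 [ 0.      0.      0.      1.    ]]
0 [-0.0033  0.0401 -0.001   0.      0.0001  0.0572] [ 0.6404 -0.0499  0.25  ] limits deg/row 3.274483186160678
3.141592653589793 [-0.0452 -0.0002 -0.0009 -0.0001  0.     -0.0999] [ 0.6404 -0.0499  0.25  ] limits deg/row 5.725520813602749
```

```bash
python3 -m inch '0 0 -0.03 0 0 0 0;0 0 -0.03 0 0 0 0;-0.0033 0.0401 0 0 0 0.0572 0;-0.0033 0.0401 0 0 0 0.0572 0;-0.0033 0.0401 0 0 0 0.0572 0;-0.0033 0.0401 0 0 0 0.0572 0;-0.0033 0.0401 0 0 0 0.0572 0;-0.0033 0.0401 0 0 0 0.0572 0;-0.0033 0.0401 0 0 0 0.0572 0;-0.0033 0.0401 0 0 0 0.0572 0' && python3 -m inch '-0.0033 0.0401 0 0 0 0.0572 0;-0.0033 0.0401 0 0 0 0.0572 0;-0.0033 0.0401 0 0 0 0.0572 0;-0.0033 0.0401 0 0 0 0.0572 0;-0.0033 0.0401 0 0 0 0.0572 0;-0.0033 0.0401 0 0 0 0.0572 0;-0.0033 0.0401 0 0 0 0.0572 0;-0.0033 0.0401 0 0 0 0.0572 0;-0.0033 0.0401 0 0 0 0.0572 0;-0.0033 0.0401 0 0 0 0.0572 0'; python3 - <<'E'
from h import *
M=down(SH[2]); M[:3,3]=W([0,-.14,.2]); print(step(M,8)); print(pose(), state()["joint_pos"])
E
```

```text
time: 0.98
tool_pos: [0.4768, 0.3923, 0.2908]
tool_rot: [0.0, 0.93, 0.367, -0.0]
contact_force: [0.5, -0.7, -0.4]
gripper_width: 1.001
time: 1.82
tool_pos: [0.6354, 0.0285, 0.2907]
tool_rot: [-0.0, 0.996, 0.089, -0.0]
contact_force: [-0.3, 0.8, -0.7]
gripper_width: 1.002
[-0.0007  0.0098  0.0113 -0.      0.0001  0.0138]
[[ 0.9841  0.1776 -0.0006  0.6354]
 [ 0.1776 -0.9841  0.0001  0.0285]
 [-0.0006 -0.0002 -1.      0.2907]
 [ 0.      0.      0.      1.    ]] [-0.0722  0.0509  1.5165  0.0001  1.5748 -0.2508]
```

```bash
python3 -m inch '-0.0007 0.0098 0.006 0 0 0.0138 0;-0.0007 0.0098 0.006 0 0 0.0138 0;-0.0007 0.0098 0.006 0 0 0.0138 0;-0.0007 0.0098 0.006 0 0 0.0138 0;-0.0007 0.0098 0.006 0 0 0.0138 0;-0.0007 0.0098 0.006 0 0 0.0138 0;-0.0007 0.0098 0.006 0 0 0.0138 0;-0.0007 0.0098 0.006 0 0 0.0138 0;0 0 0 0 0 0 0;0 0 0 0 0 0 0'; python3 - <<'E'
from h import *
print(pose(), state()["joint_pos"])
C=Cam("wrist")
I=grab_frame("wrist")
p=C.proj([W([0,-.195,.085]),W([0,-.14,.085]),W([0,-.095,.085]),W([-.13,-.09,.055]),W([0,-.09,.055])])
print(p)
cv2.imwrite("pics/w1.png",I)
E
```

```text
time: 2.65
tool_pos: [0.6398, -0.0483, 0.2426]
tool_rot: [-0.0, 0.999, 0.035, -0.001]
contact_force: [0.6, 0.1, 0.2]
gripper_width: 0.997
[[ 0.9975  0.0702 -0.0011  0.6398]
 [ 0.0702 -0.9975  0.0005 -0.0483]
 [-0.0011 -0.0006 -1.      0.2426]
 [ 0.      0.      0.      1.    ]] [-0.1914  0.0858  1.5592  0.0003  1.4977 -0.2617]
[[315.7299 283.0434]
 [315.8099 224.9596]
 [315.8814 173.1945]
 [175.3347 164.7575]
 [315.8924 165.1708]]
```

View pics/w1.png

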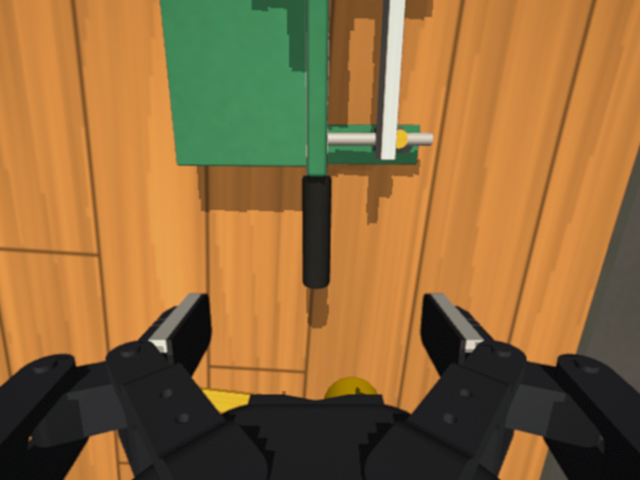

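The wrist view shows the handle axis at u≈316, from (316,176) to (317,287). That agrees with the estimate to about 3 mm, so I'll go down and grip.

```bash
python3 -m inch '0 0.0003 0.02 0 0 0 0;0 0.0003 0.02 0 0 0 0;0 0.0003 0.02 0 0 0 0;0 0.0003 0.02 0 0 0 0;0 0.0003 0.02 0 0 0 0;0 0.0003 0.02 0 0 0 0;0 0.0003 0.02 0 0 0 0;0 0.0003 0.02 0 0 0 0;0 0.0003 0.0165 0 0 0 0;0 0 0 0 0 0 0' && python3 -m inch '0 0 0 0 0 0 0.4;0 0 0 0 0 0 0.6;0 0 0 0 0 0 0.7;0 0 0 0 0 0 0.8;0 0 0 0 0 0 0.8;0 0 0 0 0 0 0.8;0 0 0 0 0 0 0.8'; python3 - <<'E'
from h import *
s=state();print(s["contact_force"],s["ft_torque"],s["gripper_width"],L(s["tool_pos"]))
E
```

```text
time: 3.53
tool_pos: [0.6378, -0.0496, 0.0629]
tool_rot: [-0.001, 0.999, 0.036, -0.003]
contact_force: [-0.3, 1.6, -0.7]
gripper_width: 1.002
time: 4.12
tool_pos: [0.6403, -0.0508, 0.0686]
tool_rot: [0.0, 0.999, 0.035, -0.0]
contact_force: [-4.5, 0.9, 6.5]
gripper_width: 0.282
[-4.4573  0.8768  6.5381] [-0.0188  0.8842 -0.0838] 0.28152414813213367 [-0.0002 -0.141   0.0686]
```

```bash
python3 -m inch '0 0.0002 -0.003 -0.01 0 0 0.8;0 0.0004 -0.006 -0.02 0 0 0.8;0 0.0004 -0.006 -0.02 0 0 0.8;0 0.0004 -0.006 -0.02 0 0 0.8;0 0.0004 -0.006 -0.02 0 0 0.8;0 0.0002 -0.003 -0.01 0 0 0.8'; cat > chk.py <<'E'
from h import *
s=state();M=pose(s);F=s["contact_force"]
print("Ftool",M[:3,:3].T@F,"T",s["ft_torque"],"w",s["gripper_width"]); l=L(M[:3,3]-M[:3,2]*.019); d=l-[0,.16,.085]
print("grip local",l,"angle",np.arctan2(d[2],-d[1]),"r",np.hypot(d[1],d[2]),"tilt",np.arctan2(-(Rs.T@M[:3,2])[1],-M[2,2]),"q",s["joint_pos"])
E
python3 chk.py
```

```text
time: 4.62
tool_pos: [0.6402, -0.0511, 0.0979]
tool_rot: [0.051, 0.998, 0.036, 0.002]
contact_force: [0.6, 0.4, -3.8]
gripper_width: 0.282
Ftool [ 0.6037 -0.7468  3.76  ] T [ 0.1933  0.0404 -0.0897] w 0.2822180447945303
grip local [-0.0002 -0.1393  0.1168] angle 0.10583374947546546 r 0.3009860411991126 tilt 0.10188919744742819 q [-0.1521  0.1987  1.6873 -0.1053  1.235  -0.1899]
```

```bash
python3 -m inch '0 0.0002 -0.003 -0.01 0 0 0.8;0 0.0004 -0.006 -0.02 0 0 0.8;0 0.0004 -0.006 -0.02 0 0 0.8;0 0.0004 -0.006 -0.02 0 0 0.8;0 0.0004 -0.006 -0.02 0 0 0.8;0 0.0004 -0.006 -0.02 0 0 0.8;0 0.0004 -0.006 -0.02 0 0 0.8;0 0.0004 -0.006 -0.02 0 0 0.8;0 0.0004 -0.006 -0.02 0 0 0.8;0 0.0002 -0.003 -0.01 0 0 0.8';python3 chk.py;  python3 -m inch '0 0.0002 -0.003 -0.01 0 0 0.8;0 0.0004 -0.006 -0.02 0 0 0.8;0 0.0004 -0.006 -0.02 0 0 0.8;0 0.0004 -0.006 -0.02 0 0 0.8;0 0.0004 -0.006 -0.02 0 0 0.8;0 0.0004 -0.006 -0.02 0 0 0.8;0 0.0004 -0.006 -0.02 0 0 0.8;0 0.0004 -0.006 -0.02 0 0 0.8;0 0.0004 -0.006 -0.02 0 0 0.8;0 0.0002 -0.003 -0.01 0 0 0.8';python3 chk.py
```

```text
time: 5.45
tool_pos: [0.6398, -0.044, 0.1514]
tool_rot: [0.14, 0.99, 0.035, 0.005]
contact_force: [0.4, 5.9, -4.0]
gripper_width: 0.288
Ftool [ 0.8096 -6.7184  2.2713] T [ 1.1589  0.0694 -0.1708] w 0.2884419387203062
grip local [-0.0002 -0.1288  0.1697] angle 0.28519921790674335 r 0.30099281633945146 tilt 0.2802239192910063 q [-0.0649  0.1457  1.6685 -0.2884  1.2995 -0.0625]
time: 6.28
tool_pos: [0.6387, -0.0274, 0.2027]
tool_rot: [0.227, 0.973, 0.035, 0.008]
contact_force: [1.7, 7.5, -4.4]
gripper_width: 0.28
Ftool [ 2.2758 -8.5524  0.6991] T [ 1.6044  0.1463 -0.1   ] w 0.27963156621831514
grip local [-0.0002 -0.1091  0.2197] angle 0.4642168212408007 r 0.3009556770656358 tilt 0.4583071328236817 q [ 0.0344  0.1206  1.6381 -0.4666  1.3854  0.0507]
```

```bash
python3 -m inch '0 0.0001 -0.003 -0.01 0 0 0.8;0 0.0002 -0.006 -0.02 0 0 0.8;0 0.0002 -0.006 -0.02 0 0 0.8;0 0.0002 -0.006 -0.02 0 0 0.8;0 0.0002 -0.006 -0.02 0 0 0.8;0 0.0003 -0.006 -0.02 0 0 0.8;0 0.0003 -0.006 -0.02 0 0 0.8;0 0.0003 -0.006 -0.02 0 0 0.8;0 0.0003 -0.006 -0.02 0 0 0.8;0 0.0002 -0.003 -0.01 0 0 0.8';python3 chk.py
```

```text
time: 7.12
tool_pos: [0.637, -0.0019, 0.2503]
tool_rot: [0.314, 0.949, 0.034, 0.012]
contact_force: [0.4, 6.9, -4.7]
gripper_width: 0.287
Ftool [ 0.8685 -8.3241 -0.2933] T [ 1.5119  0.2353 -0.1872] w 0.28663730671631976
grip local [-0.0001 -0.0806  0.2656] angle 0.6439436235527412 r 0.3008255431755444 tilt 0.6387171871525468 q [ 0.142   0.1249  1.5969 -0.6394  1.49    0.1467]
```

```bash
python3 -m inch '0 0 -0.003 -0.01 0 0 0.8;0 0.0001 -0.0045 -0.015 0 0 0.8;0 0.0001 -0.0045 -0.015 0 0 0.8;0 0.0001 -0.0045 -0.015 0 0 0.8;0 0.0002 -0.0045 -0.015 0 0 0.8;0 0.0002 -0.0045 -0.015 0 0 0.8;0 0.0002 -0.0045 -0.015 0 0 0.8;0 0.0002 -0.003 -0.01 0 0 0.8;0 0 0 0 0 0 0.8';python3 chk.py
```

```text
time: 7.87
tool_pos: [0.6358, 0.0179, 0.277]
tool_rot: [0.366, 0.93, 0.033, 0.014]
contact_force: [0.2, 6.3, -2.2]
gripper_width: 0.281
Ftool [ 0.6024 -6.0566 -2.6679] T [ 1.2937  0.2704 -0.1692] w 0.28082601436643945
grip local [-0.0001 -0.0592  0.2909] angle 0.7542014991217952 r 0.30073639222507415 tilt 0.7492207999277095 q [ 0.209   0.1416  1.5668 -0.7409  1.5609  0.1947]
```

```bash
python3 -m inch '0 0.0001 -0.0018 -0.006 0 0 0.8;0 0.0001 -0.0018 -0.006 0 0 0.8;0 0 0 0 0 0 0.8';python3 chk.py|cut -c1-60; python3 -m inch '0 0.0001 -0.0018 -0.006 0 0 0.8;0 0.0001 -0.0018 -0.006 0 0 0.8;0 0 0 0 0 0 0.8'>/dev/null;python3 chk.py|cut -c1-60
```

```text
time: 8.12
tool_pos: [0.6356, 0.02, 0.2795]
tool_rot: [0.371, 0.928, 0.033, 0.014]
contact_force: [0.9, 7.0, -2.3]
gripper_width: 0.287
Ftool [ 1.4445 -6.5744 -3.1131] T [ 1.3373  0.2929 -0.1532] 
grip local [-0.0001 -0.0569  0.2933] angle 0.765037578099504
Ftool [ 1.1852 -6.6748 -2.3862] T [ 1.3827  0.269  -0.1187] 
grip local [-0.0001 -0.0544  0.2958] angle 0.776927490990124
```

```bash
python3 -m inch '0 0.0001 -0.0018 -0.006 0 0 0.8;0 0.0001 -0.0018 -0.006 0 0 0.8;0 0 0 0 0 0 0.8'>/dev/null;python3 chk.py|cut -c1-60;python3 -m inch '0 0 0 0 0 0 0.8'>/dev/null;python3 chk.py
```

```text
Ftool [ 1.382  -6.3912 -3.0176] T [ 1.3409  0.2802 -0.1474] 
grip local [-0.0001 -0.0519  0.2984] angle 0.788913202508563
Ftool [ 1.1915 -7.0812 -3.1681] T [ 1.4054  0.2263 -0.167 ] w 0.2845231458001853
grip local [-0.0001 -0.0519  0.2983] angle 0.7885772396998194 r 0.3006651038091316 tilt 0.7844739466750492 q [ 0.23    0.1492  1.5568 -0.7726  1.584   0.208 ]
```

```bash
cat > g.py <<'E'
from h import *
import sys
s=state();M=pose(s);F=M[:3,:3].T@s["contact_force"]
l=L(M[:3,3]-M[:3,2]*.019); d=l-[0,.16,.085]
print("F %.2f %.2f ang %.4f r %.4f j4 %.3f t %.2f"%(F[1],F[2],np.arctan2(d[2],-d[1]),np.hypot(d[1],d[2]),s["joint_pos"][3],s["time"]))
sys.exit(0 if F[2]<float(sys.argv[1]) else 1)
E
(python3 -m inch '0 0.0001 -0.0015 -0.005 0 0 0.8;0 0 0 0 0 0 0.8'>/dev/null; python3 g.py -1.8) && (python3 -m inch '0 0.0001 -0.0015 -0.005 0 0 0.8;0 0 0 0 0 0 0.8'>/dev/null; python3 g.py -1.8) && (python3 -m inch '0 0.0001 -0.0015 -0.005 0 0 0.8;0 0 0 0 0 0 0.8'>/dev/null; python3 g.py -1.8) && (python3 -m inch '0 0.0001 -0.0015 -0.005 0 0 0.8;0 0 0 0 0 0 0.8'>/dev/null; python3 g.py -1.8) && (python3 -m inch '0 0.0001 -0.0015 -0.005 0 0 0.8;0 0 0 0 0 0 0.8'>/dev/null; python3 g.py -1.8) && (python3 -m inch '0 0.0001 -0.0015 -0.005 0 0 0.8;0 0 0 0 0 0 0.8'>/dev/null; python3 g.py -1.8)&& (python3 -m inch '0 0.0001 -0.0015 -0.005 0 0 0.8;0 0 0 0 0 0 0.8'>/dev/null; python3 g.py -1.8)&& (python3 -m inch '0 0.0001 -0.0015 -0.005 0 0 0.8;0 0 0 0 0 0 0.8'>/dev/null; python3 g.py -1.8)
```

```text
F -6.06 -2.87 ang 0.7934 r 0.3007 j4 -0.777 t 8.87
F -6.91 -3.37 ang 0.7985 r 0.3007 j4 -0.782 t 9.03
F -6.34 -3.48 ang 0.8034 r 0.3007 j4 -0.786 t 9.20
F -6.91 -3.07 ang 0.8086 r 0.3007 j4 -0.790 t 9.37
F -5.95 -4.07 ang 0.8135 r 0.3007 j4 -0.795 t 9.53
F -7.22 -3.39 ang 0.8184 r 0.3006 j4 -0.799 t 9.70
F -6.92 -3.61 ang 0.8234 r 0.3007 j4 -0.804 t 9.87
F -6.36 -3.55 ang 0.8284 r 0.3006 j4 -0.808 t 10.03
```

```bash
(python3 -m inch '0 0.0001 -0.0018 -0.006 0 0 0.8;0 0 0 0 0 0 0.8'>/dev/null; python3 g.py -2) && (python3 -m inch '0 0.0001 -0.0018 -0.006 0 0 0.8;0 0 0 0 0 0 0.8'>/dev/null; python3 g.py -2) && (python3 -m inch '0 0.0001 -0.0018 -0.006 0 0 0.8;0 0 0 0 0 0 0.8'>/dev/null; python3 g.py -2) && (python3 -m inch '0 0.0001 -0.0018 -0.006 0 0 0.8;0 0 0 0 0 0 0.8'>/dev/null; python3 g.py -2) && (python3 -m inch '0 0.0001 -0.0018 -0.006 0 0 0.8;0 0 0 0 0 0 0.8'>/dev/null; python3 g.py -2) && (python3 -m inch '0 0.0001 -0.0018 -0.006 0 0 0.8;0 0 0 0 0 0 0.8'>/dev/null; python3 g.py -2)&& (python3 -m inch '0 0.0001 -0.0018 -0.006 0 0 0.8;0 0 0 0 0 0 0.8'>/dev/null; python3 g.py -2)&& (python3 -m inch '0 0.0001 -0.0018 -0.006 0 0 0.8;0 0 0 0 0 0 0.8'>/dev/null; python3 g.py -2)&& (python3 -m inch '0 0.0001 -0.0018 -0.006 0 0 0.8;0 0 0 0 0 0 0.8'>/dev/null; python3 g.py -2)&& (python3 -m inch '0 0.0001 -0.0018 -0.006 0 0 0.8;0 0 0 0 0 0 0.8'>/dev/null; python3 g.py -2)
```

```text
F -7.16 -3.98 ang 0.8345 r 0.3006 j4 -0.813 t 10.20
F -6.71 -3.63 ang 0.8406 r 0.3006 j4 -0.819 t 10.37
F -8.05 -3.58 ang 0.8465 r 0.3006 j4 -0.824 t 10.53
F -6.12 -4.11 ang 0.8525 r 0.3006 j4 -0.829 t 10.70
F -7.43 -4.11 ang 0.8584 r 0.3006 j4 -0.835 t 10.87
F -6.22 -2.22 ang 0.8636 r 0.3006 j4 -0.840 t 11.03
F -7.53 -0.19 ang 0.8684 r 0.3006 j4 -0.846 t 11.20
```

The tangential force went from −4 N to about 0 at 0.868 rad, so the beam is on its stop. I'll release it gently.

```bash
python3 -m inch '0 0 0 0 0 0 0.8;0 0 0 0 0 0 0.6;0 0 0 0 0 0 0.4;0 0 0 0 0 0 0.2;0 0 0 0 0 0 0.2;0 0 0 0 0 0 0.2;0 0 0 0 0 0 0.2' ; python3 chk.py; python3 - <<'E'
from h import *
cv2.imwrite("pics/s2.png",grab_frame("scene"));cv2.imwrite("pics/w2.png",grab_frame("wrist"))
E
```

```text
time: 11.78
tool_pos: [0.6339, 0.0399, 0.3023]
tool_rot: [0.42, 0.907, 0.032, 0.015]
contact_force: [0.7, -0.5, -0.0]
gripper_width: 0.796
Ftool [0.6119 0.3311 0.4634] T [0.3779 0.0061 0.026 ] w 0.7964719938124272
grip local [-0.0004 -0.0355  0.3146] angle 0.8654573939106706 r 0.30158156979802875 tilt 0.8683929952793789 q [ 0.2765  0.1703  1.5328 -0.8466  1.6399  0.2347]
```

View pics/s2.png

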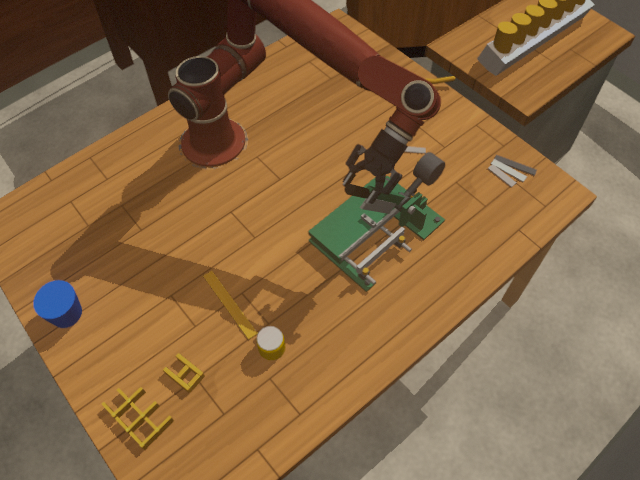

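View pics/w2.png

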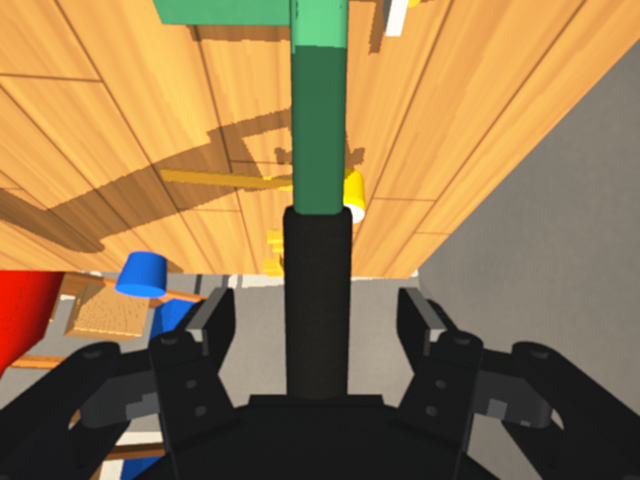

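The gripper is open around the handle with no contact force, and the beam holds at about 0.865 rad with the fingers clear on both sides of the bar. I'll back out along the tool axis.

```bash
python3 -m inch '0 0 -0.005 0 0 0 0;0 0 -0.01 0 0 0 0;0 0 -0.015 0 0 0 0;0 0 -0.02 0 0 0 0;0 0 -0.02 0 0 0 0;0 0 -0.02 0 0 0 0;-0.03 0 0 0 0 0 0;-0.04 0 0 0 0 0 0;-0.04 0 0 0 0 0 0;-0.04 0 0 0 0 0 0' && python3 -m inch '-0.02 0.01 0 0.1 0 0 0;0 0.02 0 0.1 0 0 0;0 0.03 0 0.1 0 0 0;0 0.04 0 0.1 0 0 0;0 0.04 0 0.1 0 0 0;0 0.04 0 0.1 0 0 0;0 0.04 0 0.1 0 0 0;0 0.04 0 0.1 0 0 0;0 0.04 0 0.068 0 0 0;0 0.04 0 0 0 0 0'; python3 - <<'E'
from h import *
s=state();print(pose(s),L(s["tool_pos"]),s["joint_pos"])
az=-0.065; u=np.array([np.cos(az),np.sin(az),0]); c=np.array([.5255,-.308,0])
M=down(az+np.pi/2); M[:3,3]=c-u*.037+[0,0,.16]; print(M[:3,3])
for n in (10,12,15,20): print(n,step(M,n))
cv2.imwrite("pics/t3.png",grab_frame("top"))
E
```

```text
time: 12.72
tool_pos: [0.4779, 0.0988, 0.3612]
tool_rot: [0.42, 0.907, 0.032, 0.016]
contact_force: [-0.3, 1.1, 0.7]
gripper_width: 1.005
time: 13.55
tool_pos: [0.4809, -0.2151, 0.477]
tool_rot: [0.0, 0.999, 0.034, 0.002]
contact_force: [0.7, 0.5, -0.1]
gripper_width: 1.001
[[ 0.9976  0.0686  0.0032  0.4809]
 [ 0.0686 -0.9976 -0.0002 -0.2151]
 [ 0.0032  0.0004 -1.      0.477 ]
 [ 0.      0.      0.      1.    ]] [-0.1703 -0.2941  0.477 ] [-0.5628 -0.2085  1.4588  0.0016  1.8885 -0.631 ]
[ 0.4886 -0.3056  0.16  ]
10 [-0.0059  0.008   0.0317  0.0003 -0.0002 -0.1437]
12 [-0.005   0.0066  0.0264  0.0002 -0.0002 -0.1198]
15 [-0.0041  0.0052  0.0211  0.0002 -0.0002 -0.0958]
20 [-0.0031  0.0039  0.0158  0.0001 -0.0001 -0.0719]
```

View pics/t3.png

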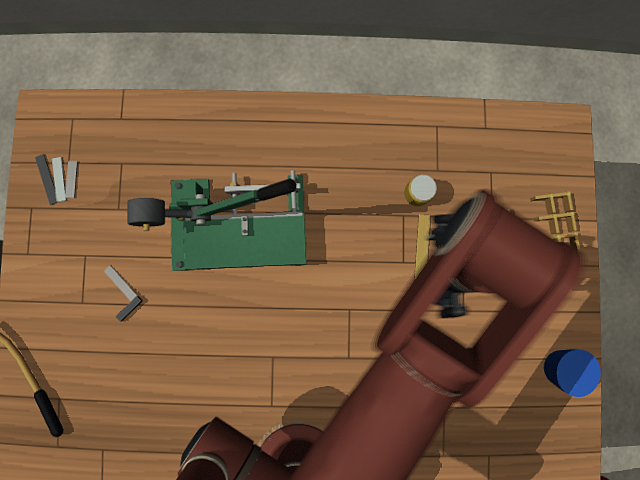

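The beam stays open, with its handle at about (270,190). The gripper is above the strip, so I'll turn and descend.

```bash
python3 -m inch '-0.005 0.0066 0.0264 0 0 -0.1198 0;-0.005 0.0066 0.0264 0 0 -0.1198 0;-0.005 0.0066 0.0264 0 0 -0.1198 0;-0.005 0.0066 0.0264 0 0 -0.1198 0;-0.005 0.0066 0.0264 0 0 -0.1198 0;-0.005 0.0066 0.0264 0 0 -0.1198 0;-0.005 0.0066 0.0264 0 0 -0.1198 0;-0.005 0.0066 0.0264 0 0 -0.1198 0;-0.005 0.0066 0.0264 0 0 -0.1198 0;-0.005 0.0066 0.0264 0 0 -0.1198 0' >/dev/null; python3 -m inch '-0.005 0.0066 0.0264 0 0 -0.1198 0;-0.005 0.0066 0.0264 0 0 -0.1198 0;0 0 0 0 0 0 0;0 0 0 0 0 0 0'; python3 - <<'E'
from h import *
az=-0.065; u=np.array([np.cos(az),np.sin(az),0]);v=np.array([-u[1],u[0],0]); c=np.array([.5255,-.308,0.006])
C=Cam("wrist"); print(pose()); print(C.proj([c+u*a+v*b for a in(-.12,.12) for b in(-.015,.015)]))
cv2.imwrite("pics/w4.png",grab_frame("wrist"))
E
```

```text
time: 14.77
tool_pos: [0.4886, -0.3015, 0.1566]
tool_rot: [-0.002, 0.729, 0.684, -0.0]
contact_force: [0.8, -0.6, 0.7]
gripper_width: 0.996
[[ 0.0635  0.998  -0.0026  0.4886]
 [ 0.998  -0.0635  0.0019 -0.3015]
 [ 0.0017 -0.0028 -1.      0.1566]
 [ 0.      0.      0.      1.    ]]
[[291.0741 123.2752]
 [328.6291 123.3016]
 [295.4328 381.8511]
 [326.1633 381.8278]]
```

View pics/w4.png

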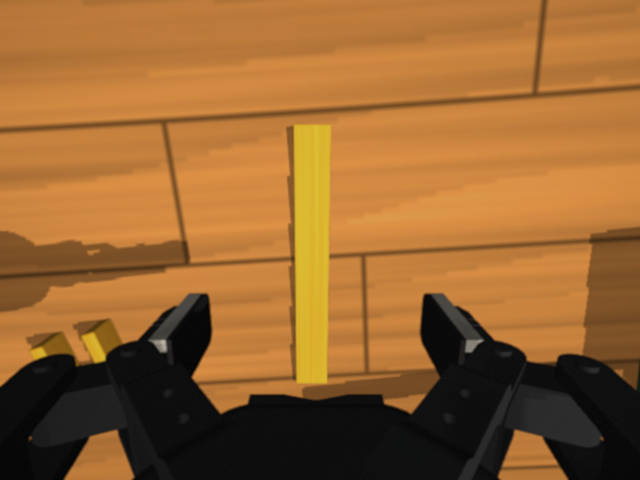

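Strip corners are at (293,125), (331,125), (298,384) and (327,384), within about 2 mm of the prediction and aligned with the jaws. I'll descend.

```bash
python3 -m inch '-0.001 0 0.02 0 0 0 0;-0.001 0 0.02 0 0 0 0;-0.001 0 0.02 0 0 0 0;0 0 0.02 0 0 0 0;0 0 0.02 0 0 0 0;0 0 0.02 0 0 0 0;0 0 0.015 0 0 0 0;0 0 0.01 0 0 0 0;0 0 0 0 0 0 0;0 0 0 0 0 0 0'; python3 chk.py|head -1; python3 -c "
from h import *
print(state()['tool_pos'])"
```

```text
time: 15.65
tool_pos: [0.4896, -0.306, 0.014]
tool_rot: [0.001, 0.729, 0.685, 0.0]
contact_force: [-0.5, 0.5, 0.7]
gripper_width: 1.001
Ftool [ 0.4305 -0.5712 -0.6718] T [ 0.0259 -0.0061  0.0008] w 1.000685294917517
[ 0.4896 -0.306   0.014 ]
```

```bash
python3 -m inch '0 0 0.006 0 0 0 0.3;0 0 0.005 0 0 0 0.4;0 0 0 0 0 0 0.5;0 0 0 0 0 0 0.55'; python3 -m inch '0 0 0 0 0 0 0.6;0 0 0 0 0 0 0.65;0 0 0 0 0 0 0.7;0 0 0 0 0 0 0.8;0 0 0 0 0 0 0.8;0 0 0 0 0 0 0.8'; python3 - <<'E'
from h import *
print(state()['tool_pos'])
cv2.imwrite("pics/w5.png",grab_frame("wrist"))
E
```

```text
time: 15.98
tool_pos: [0.4885, -0.3055, 0.0014]
tool_rot: [-0.0, 0.729, 0.685, -0.0]
contact_force: [-0.1, -0.2, -0.1]
gripper_width: 0.459
time: 16.48
tool_pos: [0.4888, -0.3053, 0.002]
tool_rot: [-0.0, 0.729, 0.685, 0.0]
contact_force: [-1.3, 3.3, 5.2]
gripper_width: 0.317
[ 0.4888 -0.3053  0.002 ]
```

View pics/w5.png

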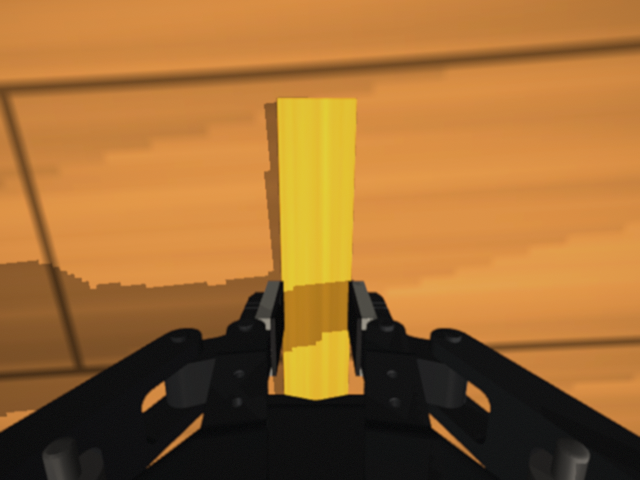

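The strip is gripped squarely, its near end at (278–356, 98). I'll lift it.

```bash
python3 -m inch '0 0 -0.005 0 0 0 0.8;0 0 -0.015 0 0 0 0.8;0 0 -0.025 0 0 0 0.8;0 0 -0.03 0 0 0 0.8;0 0 -0.03 0 0 0 0.8;0 0 -0.025 0 0 0 0.8;0 0 -0.01 0 0 0 0.8'; python3 - <<'E'
from h import *
M=down(SH[2]+np.pi/2); M[:3,3]=W([-.18,.027,.13]); print(M[:3,3])
for n in (14,18): print(n,step(M,n))
E
```

```text
time: 17.12
tool_pos: [0.4898, -0.3069, 0.1452]
tool_rot: [0.003, 0.729, 0.685, 0.0]
contact_force: [1.1, -1.3, -2.9]
gripper_width: 0.318
[0.4494 0.1045 0.13  ]
14 [ 0.0294 -0.0029  0.001   0.0003  0.0003 -0.0093]
18 [ 0.0229 -0.0023  0.0008  0.0002  0.0002 -0.0072]
```

```bash
python3 -m inch '0.01 -0.0023 0.0008 0 0 -0.0072 0.8;0.0229 -0.0023 0.0008 0 0 -0.0072 0.8;0.0229 -0.0023 0.0008 0 0 -0.0072 0.8;0.0229 -0.0023 0.0008 0 0 -0.0072 0.8;0.0229 -0.0023 0.0008 0 0 -0.0072 0.8;0.0229 -0.0023 0.0008 0 0 -0.0072 0.8;0.0229 -0.0023 0.0008 0 0 -0.0072 0.8;0.0229 -0.0023 0.0008 0 0 -0.0072 0.8;0.0229 -0.0023 0.0008 0 0 -0.0072 0.8;0.0229 -0.0023 0.0008 0 0 -0.0072 0.8' >/dev/null; python3 -m inch '0.0229 -0.0023 0.0008 0 0 -0.0072 0.8;0.0229 -0.0023 0.0008 0 0 -0.0072 0.8;0.0229 -0.0023 0.0008 0 0 -0.0072 0.8;0.0229 -0.0023 0.0008 0 0 -0.0072 0.8;0.0229 -0.0023 0.0008 0 0 -0.0072 0.8;0.0229 -0.0023 0.0008 0 0 -0.0072 0.8;0.0229 -0.0023 0.0008 0 0 -0.0072 0.8;0.0229 -0.0023 0.0008 0 0 -0.0072 0.8;0.013 0 0 0 0 0 0.8;0 0 0 0 0 0 0.8'; python3 - <<'E'
from h import *
M=pose();print(L(M[:3,3]), Rs.T@M[:3,:3]); a=M[:3,0]; print(np.arctan2(a[1],a[0])-np.pi/2-SH[2])
cv2.imwrite("pics/t6.png",cv2.resize(grab_frame("top")[160:290,150:330],(800,578),interpolation=cv2.INTER_CUBIC));cv2.imwrite("pics/s6.png",cv2.resize(grab_frame("scene")[145:295,275:455],(720,600),interpolation=cv2.INTER_CUBIC))
cv2.imwrite("pics/w6.png",grab_frame("wrist"))
E
```

```text
time: 18.78
tool_pos: [0.4429, 0.1088, 0.1235]
tool_rot: [-0.002, 0.682, 0.732, -0.002]
contact_force: [0.2, -1.1, -4.3]
gripper_width: 0.318
[-0.1862  0.0317  0.1235] [[-0.0031  1.     -0.0058]
 [ 1.      0.0031  0.001 ]
 [ 0.001  -0.0058 -1.    ]]
0.00313328223667092
```

View pics/t6.png

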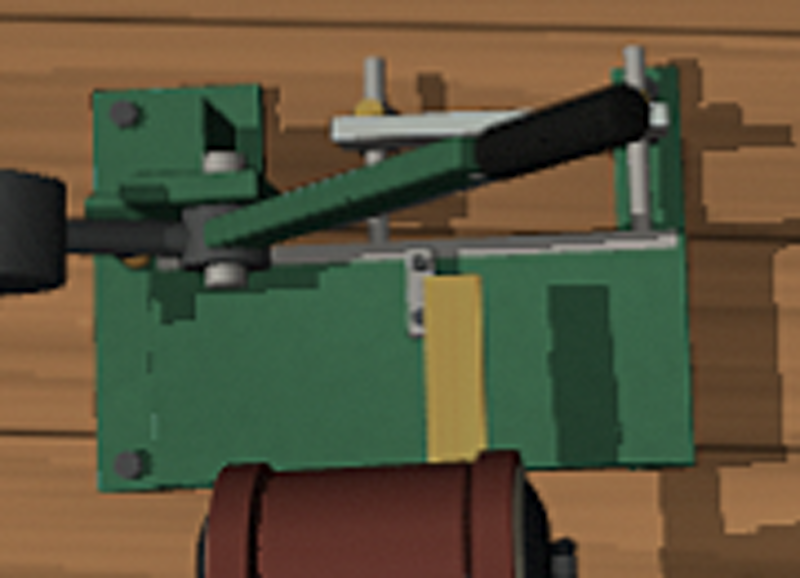

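View pics/s6.png

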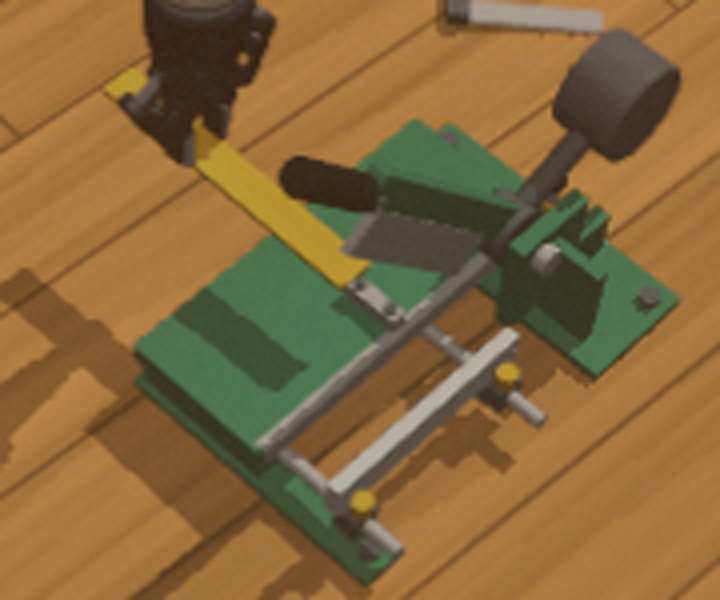

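View pics/w6.png

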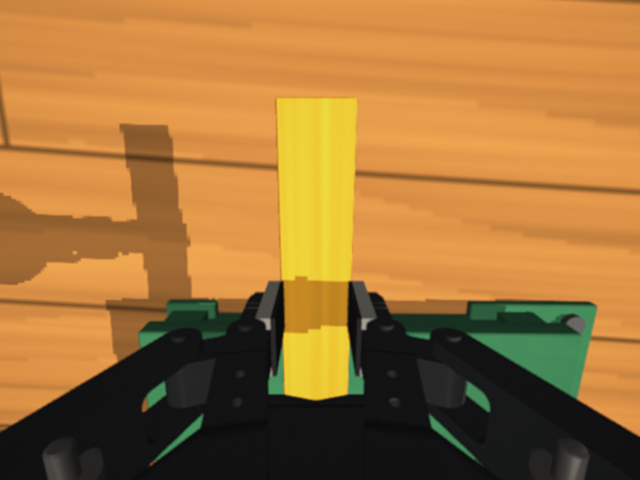

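```bash
python3 - <<'E'
from h import *
T=Cam("top");S=Cam("scene"); z=lambda u,v:(150+u/4.444,160+v/4.444); zs=lambda u,v:(275+u/4,145+v/4)
for e in [(433,252),(426,335)]: print("fence face",L(T.plane([z(*e)],.069)[0]))
for e in [(407,335)]: print("fence outer",L(T.plane([z(*e)],.069)[0]))
for e in [(425,277),(481,278),(430,462),(485,455)]: print("strip",L(T.plane([z(*e)],.128)[0]))
for e in [(333,120),(660,103)]: print("gauge rear top",L(T.plane([z(*e)],.077)[0]))
for e in [(333,128),(470,121)]: print("gauge front top?",L(T.plane([z(*e)],.077)[0]))
for e in [(335,142),(468,136),(665,127)]: print("gauge front bottom",L(T.plane([z(*e)],.043)[0]))
print('scene')
for e in [(330,490),(510,330)]: print("gauge front top",L(S.plane([zs(*e)],.077)[0]))
for e in [(340,280),(370,262)]: print("strip far", L(S.plane([zs(*e)],.128)[0]))
for e in [(345,290),(355,283),(390,322),(403,314)]: print("fence", L(S.plane([zs(*e)],.069)[0]))
E
python3 - <<'E'
import cv2
a=cv2.imread("pics/top0.png"); cv2.imwrite("pics/z1.png",cv2.resize(a[165:225,215:315],(800,480),interpolation=cv2.INTER_CUBIC))
E
```

```text
fence face [-0.0091  0.0486  0.069 ]
fence face [-0.055   0.0539  0.069 ]
fence outer [-0.0545  0.0644  0.069 ]
strip [-0.0318  0.0459  0.128 ]
strip [-0.0337  0.0167  0.128 ]
strip [-0.1285  0.0464  0.128 ]
strip [-0.1262  0.0179  0.128 ]
gauge rear top [0.0658 0.1006 0.077 ]
gauge rear top [ 0.0671 -0.0801  0.077 ]
gauge front top? [0.0613 0.1007 0.077 ]
gauge front top? [0.0617 0.025  0.077 ]
gauge front bottom [0.0608 0.1056 0.043 ]
gauge front bottom [0.0608 0.03   0.043 ]
gauge front bottom [ 0.0609 -0.0819  0.043 ]
scene
gauge front top [ 0.0613 -0.0879  0.077 ]
gauge front top [0.0605 0.0968 0.077 ]
strip far [-0.0306  0.0144  0.128 ]
strip far [-0.0265  0.0402  0.128 ]
fence [-0.0483  0.0426  0.069 ]
fence [-0.0475  0.0522  0.069 ]
fence [-0.0068  0.0455  0.069 ]
fence [-0.005   0.0571  0.069 ]
```

View pics/z1.png

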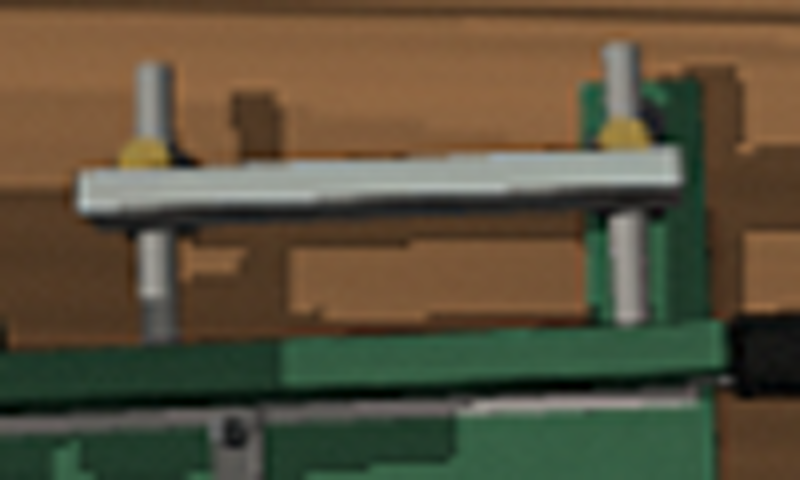

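The top view shows the strip's far end at about (425–481, 277), just right of the fence and parallel to it. The gauge face comes out near x≈61 mm in the shear frame. I'll lower it, then slide it under the knife.

```bash
python3 -m inch '-0.001 0 0.013 0 0 0 0.8;-0.001 0 0.013 0 0 0 0.8;-0.001 0 0.0125 0 0 0 0.8;0 0.015 0 -0.003 0 0.003 0.8;0 0.02 0 -0.003 0 0 0.8;0 0.015 0 0 0 0 0.8;0 0.01 0 0 0 0 0.8;0 0 0.008 0 0 0 0.8;0 0 0.008 0 0 0 0.8;0 0 0 0 0 0 0.8'; python3 - <<'E'
from h import *
M=pose();print(L(M[:3,3]), Rs.T@M[:3,:3],state()["contact_force"])
cv2.imwrite("pics/t7.png",cv2.resize(grab_frame("top")[160:290,150:330],(800,578),interpolation=cv2.INTER_CUBIC))
E
```

```text
time: 19.77
tool_pos: [0.5032, 0.1069, 0.0695]
tool_rot: [-0.0, 0.684, 0.729, -0.0]
contact_force: [-0.4, -0.1, -3.6]
gripper_width: 0.317
[-0.1262  0.0258  0.0695] [[ 0.0041  1.     -0.0002]
 [ 1.     -0.0041 -0.0001]
 [-0.0001 -0.0002 -1.    ]] [-0.3569 -0.0559 -3.6492]
```

View pics/t7.png

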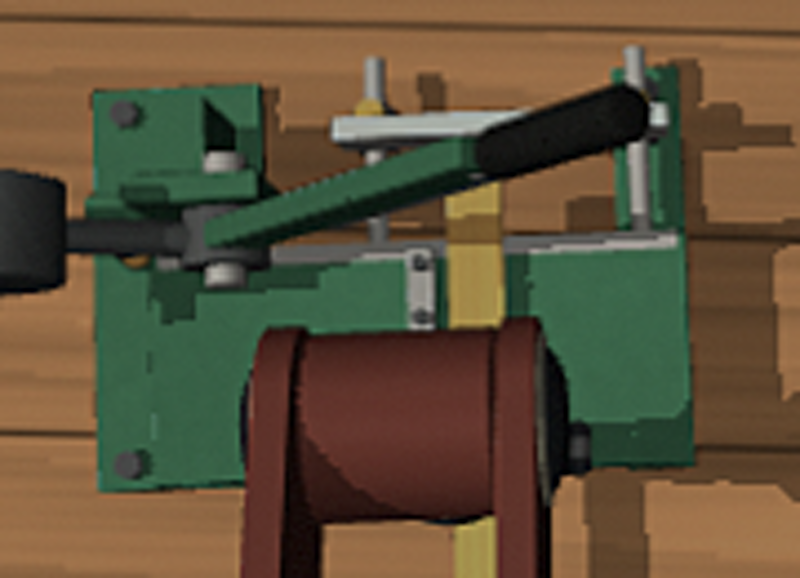

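```bash
python3 -m inch '0 0 0.005 0 0 -0.004 0.8;0 0 0.004 0 0 0 0.8;0 0 0 0 0 0 0.8;0 0 0 0 0 0 0.8'; python3 chk.py|head -1;  python3 -m inch '0 0 0.001 0 0 0 0.8;0 0 0 0 0 0 0.8'; python3 chk.py|head -1;python3 -m inch '0 0 0.001 0 0 0 0.8;0 0 0 0 0 0 0.8'; python3 chk.py|head -1
```

```text
time: 20.15
tool_pos: [0.5057, 0.1075, 0.0633]
tool_rot: [0.002, 0.682, 0.731, 0.002]
contact_force: [-0.1, -1.1, -4.2]
gripper_width: 0.318
Ftool [-1.0656 -0.1791  4.1808] T [-0.021   0.152  -0.0137] w 0.3178709129119433
time: 20.32
tool_pos: [0.5063, 0.1075, 0.0628]
tool_rot: [0.002, 0.682, 0.731, 0.002]
contact_force: [-0.8, -0.4, -3.6]
gripper_width: 0.322
Ftool [-0.364  -0.8539  3.6122] T [ 0.0316  0.1555 -0.0004] w 0.32193947472807244
time: 20.48
tool_pos: [0.5062, 0.1075, 0.0617]
tool_rot: [0.002, 0.682, 0.731, 0.002]
contact_force: [-0.2, 0.4, -3.4]
gripper_width: 0.322
Ftool [ 0.38   -0.2352  3.4373] T [-0.0752  0.1614 -0.0044] w 0.3222895333450308
```

```bash
python3 -m inch '0 0 0.0015 0 0 0 0.8;0 0 0 0 0 0 0.8'|sed -n 2p; python3 chk.py|head -1;  python3 -m inch '0 0 0.001 0 0 0 0.8;0 0 0 0 0 0 0.8'|sed -n 2p; python3 chk.py|head -1;python3 -m inch '0 0 0.001 0 0 0 0.8;0 0 0 0 0 0 0.8'|sed -n 2p; python3 chk.py
```

```text
tool_pos: [0.5061, 0.1075, 0.06]
Ftool [-0.529  -0.1263  3.4312] T [ 0.0067  0.189  -0.0118] w 0.3194494804862425
tool_pos: [0.5062, 0.1075, 0.059]
Ftool [-0.739  -0.5963  3.5741] T [0.0104 0.0883 0.0027] w 0.31737299465629737
tool_pos: [0.5063, 0.1075, 0.0581]
Ftool [-0.0422  0.9047  3.5231] T [ 0.0009  0.0681 -0.0028] w 0.31903633999734726
grip local [-0.1232  0.0261  0.0771] angle -0.05879661518006864 r 0.1341623207312854 tilt 2.5237417362488254e-05 q [ 0.0653 -0.0316  2.0041 -0.      1.1628 -1.5739]
```

```bash
python3 -m inch '0 0 0.0008 0 0 0 0.8;0 0 0 0 0 0 0.8'|sed -n 2p; python3 chk.py|head -1;  python3 -m inch '0 0 0.0007 0 0 0 0.8;0 0 0 0 0 0 0.8'|sed -n 2p; python3 chk.py|head -1;python3 -c "
from h import *
print(Rs.T@pose()[:3,:3])"
```

```text
tool_pos: [0.5063, 0.1075, 0.0574]
Ftool [0.6358 0.4092 2.318 ] T [-0.0052  0.0487  0.0119] w 0.3172429861800873
tool_pos: [0.5064, 0.1075, 0.0571]
Ftool [ 0.7172 -0.8663  0.9835] T [-0.0049  0.3569 -0.0126] w 0.3162127401191224
[[-0.0004  1.      0.0061]
 [ 1.      0.0004 -0.    ]
 [-0.      0.0061 -1.    ]]
```

```bash
python3 -m inch '0 0 0 0.006 0 0 0.8;0 0 0 0 0 0 0.8;0 0 0 0 0 0 0.8'|sed -n 2p; python3 chk.py|head -1;python3 -c "
from h import *
print(Rs.T@pose()[:3,:3])"
```

```text
tool_pos: [0.5064, 0.1075, 0.0571]
Ftool [-0.9522 -2.5647 -1.8004] T [-0.0276  0.3542 -0.0016] w 0.31544353012447063
[[-0.0005  1.      0.0002]
 [ 1.      0.0005 -0.    ]
 [-0.      0.0002 -1.    ]]
```

```bash
python3 -m inch '0.002 0 0 0 0 0 0.8;0.002 0 0 0 0 0 0.8;0.001 0 0 0 0 0 0.8;0 0 0 0 0 0 0.8'|sed -n 2p; python3 chk.py|cut -c 1-70; python3 -m inch '0.001 0 0 0 0 0 0.8;0 0 0 0 0 0 0.8'|sed -n 2p; python3 chk.py|cut -c 1-70;python3 -m inch '0.0008 0 0 0 0 0 0.8;0 0 0 0 0 0 0.8'|sed -n 2p; python3 chk.py|cut -c 1-70
```

```text
tool_pos: [0.5065, 0.1125, 0.0571]
Ftool [-1.5222  0.618  -0.6402] T [-0.359  -0.0683 -0.153 ] w 0.317234
grip local [-0.1226  0.0311  0.0761] angle -0.06910295767074243 r 0.12
tool_pos: [0.5063, 0.1135, 0.0571]
Ftool [-2.7311  0.3922 -0.8533] T [-0.4585 -0.1465 -0.0431] w 0.319141
grip local [-0.1227  0.0321  0.0761] angle -0.06972685675369365 r 0.12
tool_pos: [0.5062, 0.1142, 0.057]
Ftool [-3.3803  0.4127 -2.6193] T [-0.5186 -0.1442 -0.1605] w 0.316517
grip local [-0.1228  0.0328  0.076 ] angle -0.07027526044980441 r 0.12
```

```bash
python3 -m inch '0.0008 0 0 0 0 0 0.8;0 0 0 0 0 0 0.8'|sed -n 2p; python3 chk.py|cut -c 1-80; python3 - <<'E'
from h import *
cv2.imwrite("pics/t8.png",cv2.resize(grab_frame("top")[195:245,225:285],(720,600),interpolation=cv2.INTER_CUBIC))
cv2.imwrite("pics/s8.png",cv2.resize(grab_frame("scene")[190:250,335:415],(800,600),interpolation=cv2.INTER_CUBIC))
E
```

```text
tool_pos: [0.506, 0.115, 0.0571]
Ftool [-3.2418  0.404  -3.5565] T [-0.577  -0.1337 -0.1377] w 0.3172871260792151
grip local [-0.1228  0.0336  0.0761] angle -0.07063890910237944 r 0.126723765450
```

View pics/t8.png

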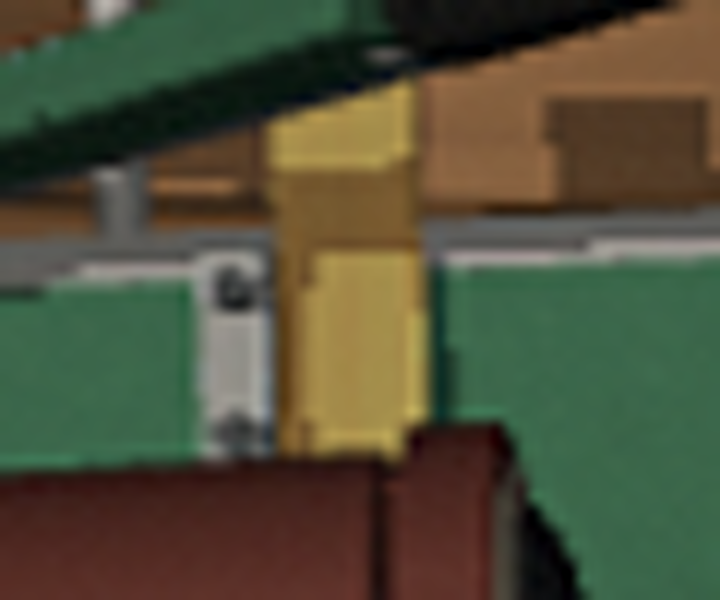

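View pics/s8.png

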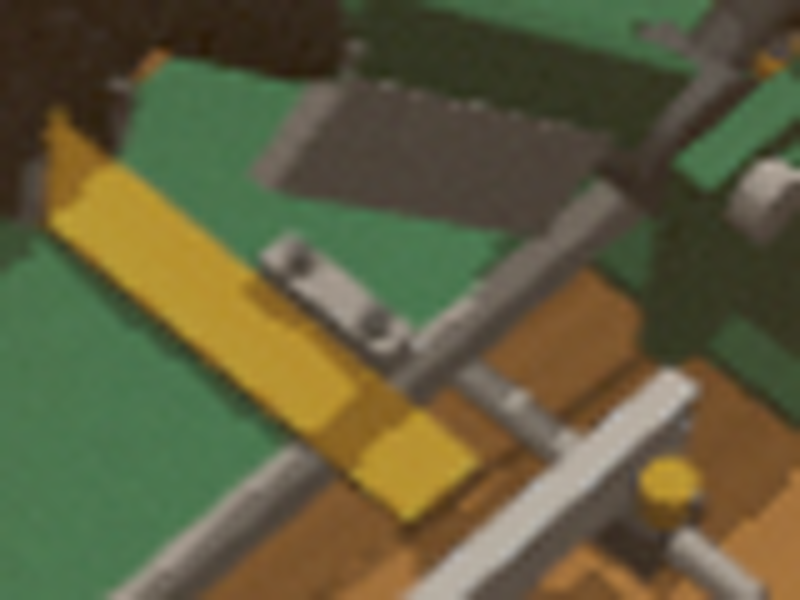

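The strip lies beside the fence with under 1 mm gap (fence edge u≈270, strip edge u≈280 at 12 px per px zoom). I'll keep feeling for the fence.

```bash
python3 -m inch '0.0006 0 0 0 0 0 0.8;0 0 0 0 0 0 0.8'|sed -n 2p; python3 chk.py|cut -c 1-80; python3 -m inch '0.0006 0 0 0 0 0 0.8;0 0 0 0 0 0 0.8'|sed -n 2p; python3 chk.py|cut -c 1-80
```

```text
tool_pos: [0.506, 0.1155, 0.057]
Ftool [-4.3262 -0.0642 -4.8954] T [-0.8068 -0.1006 -0.1107] w 0.3148163590855253
grip local [-0.1229  0.0342  0.076 ] angle -0.07113030408737578 r 0.126164900209
tool_pos: [0.5059, 0.1158, 0.057]
Ftool [-6.7575 -0.4063 -4.508 ] T [-0.9929 -0.1111 -0.155 ] w 0.3171301945311779
grip local [-0.1229  0.0344  0.076 ] angle -0.07122381082264106 r 0.125914072629
```

```bash
python3 -m inch '-0.0003 0.003 -0.0002 0 0 0 0.8;0 0.004 0 0 0 0 0.8;0 0.004 0 0 0 0 0.8;0 0.004 0 0 0 0 0.8;0 0.003 0 0 0 0 0.8;0 0 0 0 0 0 0.8'|sed -n 2p; python3 chk.py|cut -c 1-80; python3 - <<'E'
from h import *
print(Rs.T@pose()[:3,:3])
cv2.imwrite("pics/s9.png",cv2.resize(grab_frame("scene")[190:250,335:415],(800,600),interpolation=cv2.INTER_CUBIC))
E
```

```text
tool_pos: [0.5191, 0.1168, 0.0569]
Ftool [ -4.8922 -17.7407 -19.4371] T [-1.0879  2.9613 -0.2938] w 0.3176644129105
grip local [-0.1094  0.0345  0.0759] angle -0.07247541901364292 r 0.125824073032
[[-0.0005  0.9999 -0.0138]
 [ 1.      0.0005 -0.0008]
 [-0.0007 -0.0138 -0.9999]]
```

View pics/s9.png

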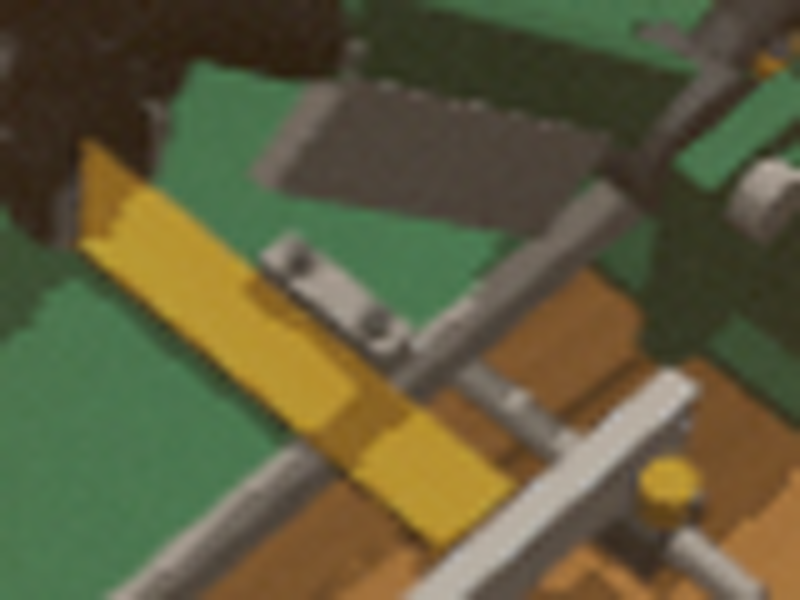

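Force has risen: the strip is dragging on the bed, with about 23 N down and 18 N of friction. That is not the gauge, which is still about 13 mm away. I'll unload before going on.

```bash
python3 -m inch '0 0 -0.001 0 0 0 0.8;0 0 0 0 0 0 0.8'|sed -n 2p; python3 chk.py|cut -c 1-80;  python3 -m inch '0 0 -0.0005 0 0 0 0.8;0 0 0 0 0 0 0.8'|sed -n 2p; python3 chk.py|cut -c 1-80;python3 -c "
from h import *
print(Rs.T@pose()[:3,:3])"
```

```text
tool_pos: [0.5193, 0.1168, 0.057]
Ftool [ -5.2165 -12.6166 -12.8218] T [-1.0153  2.1213 -0.2508] w 0.3192531642890
grip local [-0.1093  0.0345  0.076 ] angle -0.0718635243738668 r 0.1258182642192
tool_pos: [0.5193, 0.1168, 0.057]
Ftool [ -5.3773 -11.3526 -10.2166] T [-0.9907  1.841  -0.2218] w 0.3211763049183
grip local [-0.1093  0.0345  0.076 ] angle -0.07168833647466083 r 0.125833349580
[[-0.0003  0.9999 -0.0113]
 [ 1.      0.0003 -0.0006]
 [-0.0006 -0.0113 -0.9999]]
```

```bash
python3 -m inch '0 0 -0.001 0 0 0 0.8;0 0 0 0 0 0 0.8'|sed -n 2p; python3 chk.py|cut -c 1-80;  python3 -m inch '0 0 -0.0007 0 0 0 0.8;0 0 0 0 0 0 0.8'|sed -n 2p; python3 chk.py|cut -c 1-80;python3 -c "
from h import *
print(Rs.T@pose()[:3,:3])"
```

```text
tool_pos: [0.5198, 0.1168, 0.057]
Ftool [-5.2102 -5.8801 -1.8751] T [-0.9426  0.9185 -0.1738] w 0.3157306903903079
grip local [-0.1088  0.0344  0.076 ] angle -0.07129854945323043 r 0.125888029173
tool_pos: [0.5199, 0.1168, 0.0572]
Ftool [-3.8275 -4.1682  1.9106] T [-0.8503  0.5376 -0.2435] w 0.3231029035784700
grip local [-0.1087  0.0344  0.0762] angle -0.07029179078938813 r 0.125870750995
[[-0.0002  1.     -0.0087]
 [ 1.      0.0002 -0.0005]
 [-0.0005 -0.0087 -1.    ]]
```

```bash
python3 -m inch '0 0 0 -0.006 0 0 0.8;0 0 0 0 0 0 0.8;0 0 0 0 0 0 0.8'|sed -n 2p; python3 chk.py|cut -c 1-80; python3 -c "
from h import *
print(Rs.T@pose()[:3,:3])"
```

```text
tool_pos: [0.52, 0.1168, 0.0571]
Ftool [-5.3816 -3.1944  1.7487] T [-0.8886  0.484  -0.2278] w 0.3186251128662858
grip local [-0.1087  0.0344  0.0761] angle -0.07068327826121844 r 0.125890033958
[[-0.0001  1.     -0.0023]
 [ 1.      0.0001 -0.0004]
 [-0.0004 -0.0023 -1.    ]]
```

```bash
python3 -m inch '-0.0003 0.0015 -0.0001 0 0 0 0.8;0 0.0015 -0.0001 0 0 0 0.8;0 0 0 0 0 0 0.8'|sed -n 2p; python3 chk.py|cut -c 1-80; python3 -m inch '0 0.0015 -0.0001 0 0 0 0.8;0 0.0015 -0.0001 0 0 0 0.8;0 0 0 0 0 0 0.8'|sed -n 2p; python3 chk.py|cut -c 1-80;python3 -c "
from h import *
print(Rs.T@pose()[:3,:3])"
```

```text
tool_pos: [0.5232, 0.1168, 0.0573]
Ftool [-4.8013 -2.2066  3.0804] T [-0.7293  0.4652 -0.1916] w 0.3170494133394612
grip local [-0.1056  0.0343  0.0763] angle -0.06903237278204796 r 0.126022748429
tool_pos: [0.5262, 0.117, 0.0575]
Ftool [-4.0891 -2.9812  2.1081] T [-0.7482  0.458  -0.1412] w 0.3191016696464056
grip local [-0.1026  0.0342  0.0765] angle -0.0675475359472722 r 0.1260449384254
[[-0.0003  1.     -0.0022]
 [ 1.      0.0003 -0.0002]
 [-0.0001 -0.0022 -1.    ]]
```

```bash
python3 -m inch '0 0.0015 0 0 0 0 0.8;0 0.0015 0 0 0 0 0.8;0 0 0 0 0 0 0.8'|sed -n 2p; python3 chk.py|cut -c 1-80; python3 -m inch '0 0.001 0 0 0 0 0.8;0 0 0 0 0 0 0.8'|sed -n 2p; python3 chk.py|cut -c 1-80; python3 -m inch '0 0.001 0 0 0 0 0.8;0 0 0 0 0 0 0.8'|sed -n 2p; python3 chk.py|cut -c 1-80;python3 -c "
from h import *
print(Rs.T@pose()[:3,:3])
cv2.imwrite('pics/s10.png',cv2.resize(grab_frame('scene')[190:250,335:415],(800,600),interpolation=cv2.INTER_CUBIC))"
```

```text
tool_pos: [0.5276, 0.1171, 0.0571]
Ftool [-5.1576 -8.161  -0.0875] T [-0.865   1.3011 -0.1543] w 0.3170694914675962
grip local [-0.1011  0.0343  0.0761] angle -0.07051987667302473 r 0.126044408306
tool_pos: [0.5276, 0.1171, 0.0571]
Ftool [ -3.8182 -11.3009  -3.0947] T [-0.91    1.8084 -0.2253] w 0.3166542243766
grip local [-0.101   0.0343  0.0761] angle -0.0710105195213506 r 0.1260457437086
tool_pos: [0.5276, 0.1171, 0.057]
Ftool [ -4.2856 -14.8624  -6.1638] T [-0.9828  2.3935 -0.1653] w 0.3196562805596
grip local [-0.1009  0.0343  0.076 ] angle -0.07140031076961591 r 0.126033530673
[[-0.0006  0.9999 -0.0121]
 [ 1.      0.0006 -0.0005]
 [-0.0005 -0.0121 -0.9999]]
```

View pics/s10.png

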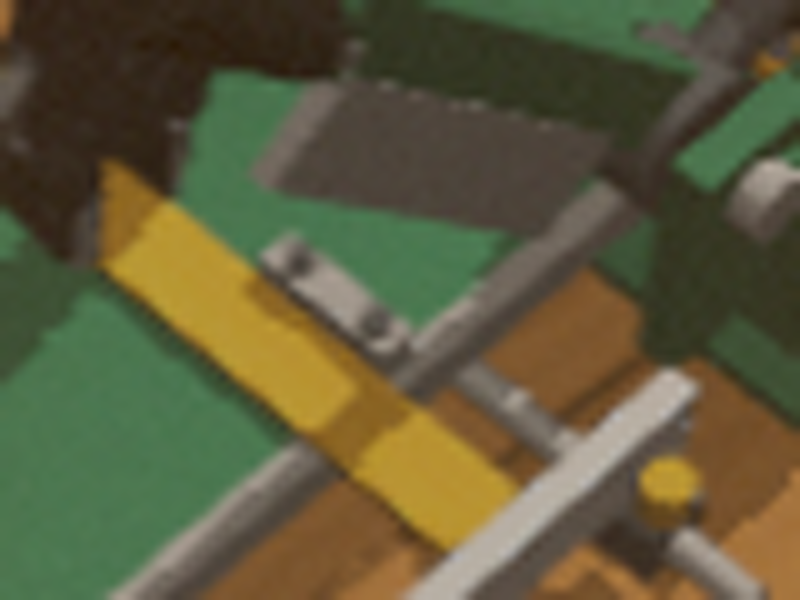

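```bash
python3 -m inch '0 -0.001 -0.0008 0 0 0 0.8;0 0 0 0 0 0 0.8'|sed -n 2p; python3 chk.py|cut -c 1-80; python3 - <<'E'
from h import *
M=pose(); C=Cam("wrist"); Iw=grab_frame("wrist"); cv2.imwrite("pics/w11.png",Iw)
I=grab_frame("scene"); cv2.imwrite("pics/s11.png",cv2.resize(I[160:260,300:420],(720,600),interpolation=cv2.INTER_CUBIC))
print(C.proj([W([x,y,.061]) for x in (-.179,-.189) for y in (.02,.05)]))
cv2.imwrite("pics/t11.png",cv2.resize(grab_frame("top")[170:310,215:305],(514,800)[::1],interpolation=cv2.INTER_CUBIC)[:600])
E
```

```text
tool_pos: [0.5276, 0.1171, 0.0572]
Ftool [-4.6546 -8.8619  0.1023] T [-0.75    1.4427 -0.1244] w 0.31705089143019
grip local [-0.101   0.0343  0.0762] angle -0.06986719847309841 r 0.126037325726
[[276.9339 111.9709]
 [356.4077 111.9105]
 [276.106   83.1331]
 [357.2495  83.0645]]
```

View pics/w11.png

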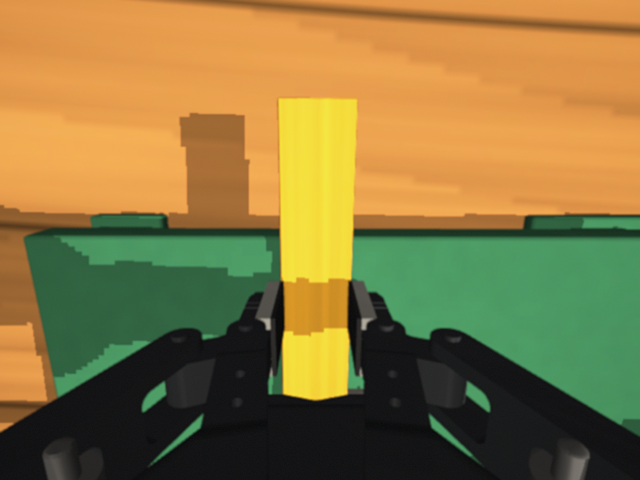

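View pics/s11.png

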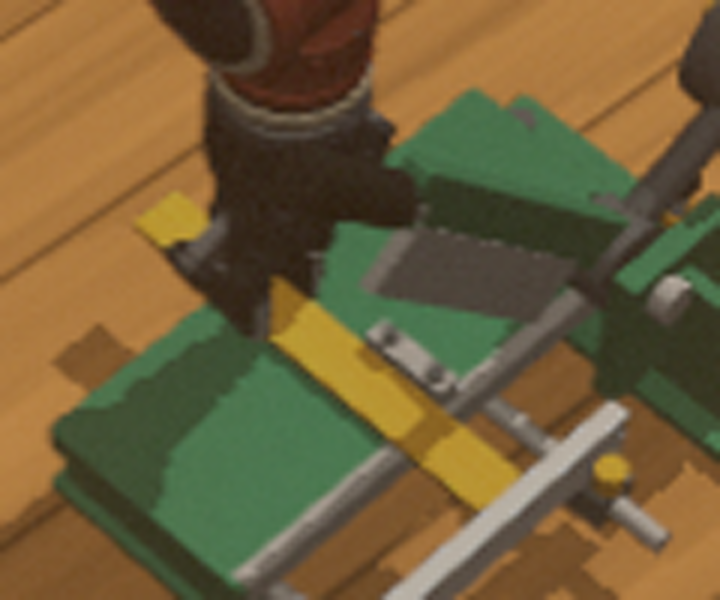

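View pics/t11.png

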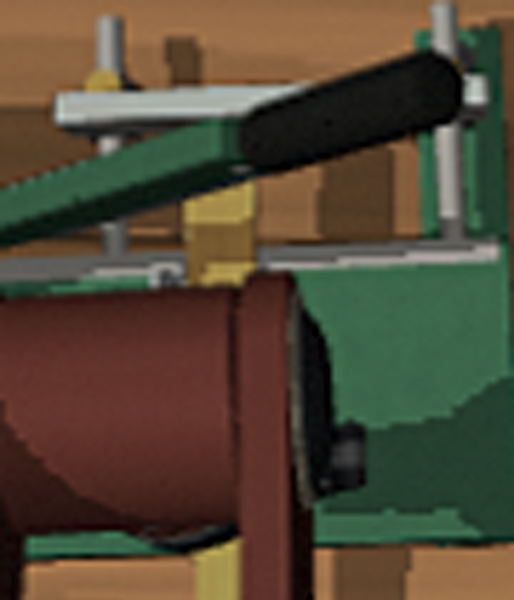

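```bash
python3 - <<'E'
from h import *
C=Cam("wrist"); S=Cam("scene"); z6=lambda u,v:(300+u/6,160+v/6)
print("bed edge pred",C.proj([W([-.13,y,.055]) for y in(.0,.08)]), "near end by px", [L(C.plane([(u,98)],.061)[0]) for u in (278,356)])
for v in (229,236): print(v,L(C.plane([(450,v)],.055)[0]))
for e in [(135,220),(172,192)]: print("near end scene",L(S.plane([z6(*e)],.061)[0]))
for e in [(55,435),(235,580)]: print("bed corner scene, rear corner",L(S.plane([z6(*e)],.055)[0]))
for e in [(483,513),(523,472)]: print("strip visible end",L(S.plane([z6(*e)],.061)[0]))
for e in [(385,597),(607,403)]: print("gauge front top",L(S.plane([z6(*e)],.077)[0]))
E
python3 -c "
import cv2
a=cv2.imread('pics/w11.png'); cv2.imwrite('pics/w11z.png',cv2.resize(a[200:260,360:520],(800,300),interpolation=cv2.INTER_NEAREST))"
```

```text
bed edge pred [[235.3251 234.2321]
 [421.2455 234.1469]] near end by px [array([-0.1839,  0.0205,  0.061 ]), array([-0.1839,  0.0497,  0.061 ])]
229 [-0.1323  0.0921  0.055 ]
236 [-0.1292  0.0924  0.055 ]
near end scene [-0.1837  0.0194  0.061 ]
near end scene [-0.1832  0.0446  0.061 ]
bed corner scene, rear corner [-0.1226 -0.0936  0.055 ]
bed corner scene, rear corner [-0.0062 -0.0894  0.055 ]
strip visible end [0.0517 0.0164 0.061 ]
strip visible end [0.0495 0.0466 0.061 ]
gauge front top [ 0.0567 -0.0568  0.077 ]
gauge front top [0.0571 0.095  0.077 ]
```

View pics/w11z.png

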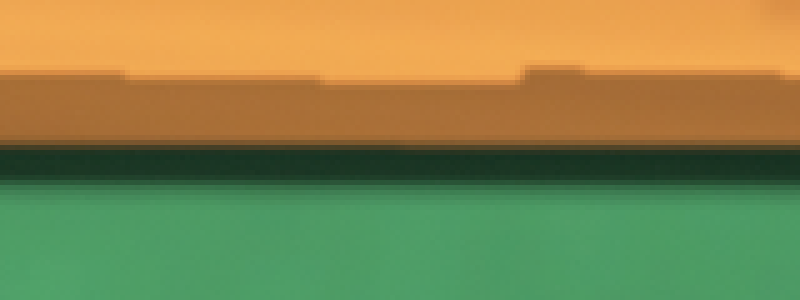

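```bash
python3 - <<'E'
from h import *
T=Cam("top")
for z in (.25,.3,.35,.4): print(z,[L(T.plane([(215+u/5.71,170+v/5.71)],z)[0])[:2] for u,v in ((240,275),(285,275),(440,150),(250,172))])
E
```

```text
0.25 [array([-0.0427,  0.0064]), array([-0.0434, -0.0098]), array([-0.0002, -0.0676]), array([-0.0051,  0.0015])]
0.3 [array([-0.0507,  0.0012]), array([-0.0514, -0.0142]), array([-0.0104, -0.0689]), array([-0.0151, -0.0035])]
0.35 [array([-0.0586, -0.0041]), array([-0.0593, -0.0186]), array([-0.0206, -0.0703]), array([-0.025 , -0.0084])]
0.4 [array([-0.0666, -0.0093]), array([-0.0672, -0.0229]), array([-0.0308, -0.0716]), array([-0.035 , -0.0134])]
```

The arm clears the beam by about 30 mm, so the hard stop should be the gauge. I'll back off and touch again under a light load to confirm.

```bash
python3 -m inch '-0.0003 -0.002 -0.0004 0 0 0 0.8;0 -0.002 0 0 0 0 0.8;0 -0.001 0 0 0 0 0.8;0 0 0 0 0 0 0.8'|sed -n 2p; python3 chk.py|cut -c 1-80; python3 -m inch '0 0.001 0 0 0 0 0.8;0 0 0 0 0 0 0.8'>/dev/null; python3 chk.py|cut -c 1-80; python3 -m inch '0 0.001 0 0 0 0 0.8;0 0 0 0 0 0 0.8'>/dev/null; python3 chk.py|cut -c 1-80; python3 -m inch '0 0.001 0 0 0 0 0.8;0 0 0 0 0 0 0.8'>/dev/null; python3 chk.py|cut -c 1-80;python3 -c "
from h import *
print(Rs.T@pose()[:3,:3],state()['time'])"
```

```text
tool_pos: [0.5273, 0.117, 0.0606]
Ftool [-2.6877 -1.106   5.0943] T [-0.5396  0.3016 -0.1513] w 0.3216368103021714
grip local [-0.1015  0.0341  0.0796] angle -0.043153478112321474 r 0.12598076560
Ftool [-2.4955 -4.6495  3.3883] T [-0.5394  0.8921 -0.1508] w 0.3207137466972442
grip local [-0.1011  0.0341  0.0796] angle -0.042765548987011355 r 0.12597192733
Ftool [-2.3646 -7.9436  1.5561] T [-0.6382  1.3278 -0.1306] w 0.3149733294812039
grip local [-0.1011  0.0341  0.0793] angle -0.045418862272250254 r 0.12598663189
Ftool [ -3.1412 -10.7396  -0.325 ] T [-0.669   1.867  -0.2058] w 0.3197143706119
grip local [-0.101   0.0342  0.0791] angle -0.04719735040849923 r 0.125983460152
[[-0.0007  1.     -0.0047]
 [ 1.      0.0007 -0.    ]
 [-0.     -0.0047 -1.    ]] 26.5833
```

```bash
python3 -m inch '0 -0.0015 0 0 0 0 0.8;0 -0.0015 0 0 0 0 0.8;0 0 0.001 0 0 0 0.8;0 0 0.001 0 0 0 0.8;0 0 0 0 0 0 0.8'|sed -n 2p; python3 chk.py|cut -c 1-80;  python3 -c "
from h import *
print(Rs.T@pose()[:3,:3],state()['time'])"
```

```text
tool_pos: [0.5276, 0.117, 0.0593]
Ftool [-2.7165 -3.3862  2.2981] T [-0.4568  0.896  -0.1251] w 0.3199482427107256
grip local [-0.1012  0.0341  0.0783] angle -0.053285902174023424 r 0.12606304609
[[-0.0005  1.      0.0031]
 [ 1.      0.0005  0.0002]
 [ 0.0002  0.0031 -1.    ]] 27.0
```

```bash
python3 -m inch '0 0 0.001 0.003 0 0 0.8;0 0 0 0 0 0 0.8'|sed -n 2p; python3 chk.py|cut -c 1-80; python3 -m inch '0 0 0.001 0 0 0 0.8;0 0 0 0 0 0 0.8'|sed -n 2p; python3 chk.py|cut -c 1-80; python3 -c "
from h import *
print(Rs.T@pose()[:3,:3],state()['time'])"
```

```text
tool_pos: [0.5276, 0.117, 0.0584]
Ftool [-1.9669 -5.8776  0.659 ] T [-0.5345  1.0074 -0.1781] w 0.3202130751460090
grip local [-0.1012  0.0341  0.0774] angle -0.06051431106997018 r 0.126127525847
tool_pos: [0.5276, 0.117, 0.0574]
Ftool [-2.5934 -6.8034  2.0153] T [-0.5131  0.9855 -0.1013] w 0.3185475682876728
grip local [-0.1012  0.0341  0.0764] angle -0.06805910731565476 r 0.126179209929
[[-0.0005  1.     -0.0001]
 [ 1.      0.0005  0.0001]
 [ 0.0001 -0.0001 -1.    ]] 27.3333
```

```bash
python3 -m inch '0 0 0.0006 0 0 0 0.8;0 0 0 0 0 0 0.8;0 0 0 0 0 0 0.8;0 0 0 0 0 0 0.8'|sed -n 2p; python3 chk.py|cut -c 1-80; python3 -m inch '0 -0.0005 0 0 0 0 0.75;0 0 0 0 0 0 0.68;0 0 0 0 0 0 0.6;0 0 0 0 0 0 0.5;0 0 0 0 0 0 0.45;0 0 0 0 0 0 0.45'; python3 chk.py|cut -c 1-80;python3 - <<'E'
from h import *
C=Cam("wrist")
cv2.imwrite("pics/w12.png",grab_frame("wrist"))
print(C.proj([W([-.13,.0,.055])]))
I=grab_frame("scene"); cv2.imwrite("pics/s12.png",cv2.resize(I[160:260,300:420],(720,600),interpolation=cv2.INTER_CUBIC))
E
```

```text
tool_pos: [0.5276, 0.117, 0.0571]
Ftool [-3.0994 -7.1953 -1.2662] T [-0.5359  1.1437 -0.0975] w 0.3174293167338206
grip local [-0.1012  0.0341  0.0761] angle -0.07079467083977274 r 0.126221329724
time: 28.17
tool_pos: [0.5295, 0.1173, 0.0583]
tool_rot: [0.002, 0.682, 0.731, 0.002]
contact_force: [0.3, 0.3, -0.0]
gripper_width: 0.545
Ftool [0.2546 0.362  0.0514] T [-0.059   0.0087 -0.0147] w 0.5451457892564873
grip local [-0.0994  0.0343  0.0773] angle -0.06095248964877644 r 0.125909762173
[[235.2235 229.4178]]
```

View pics/w12.png

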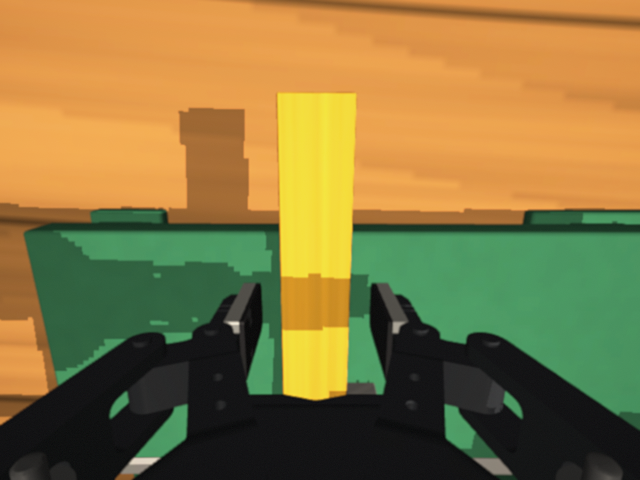

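View pics/s12.png

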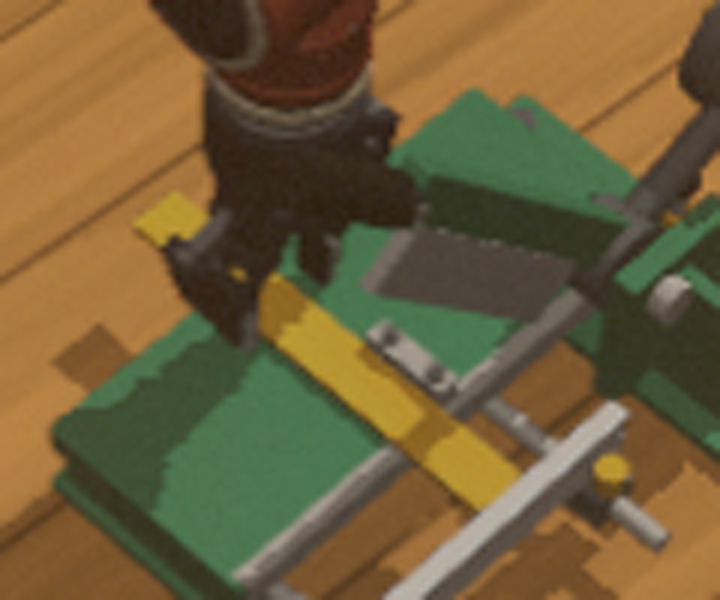

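Strip released. Its near end is at (277–356, 93), still parallel to the bed normal. I'll retract straight up, then back.

```bash
python3 -m inch '0 0 -0.004 0 0 0 0.45;0 0 -0.01 0 0 0 0.45;0 0 -0.015 0 0 0 0.45;0 -0.005 -0.015 0 0 0 0.3;0 -0.02 -0.015 0 0 0 0.3;0 -0.03 -0.005 0 0 0 0.3;0 -0.03 0 0 0 0 0.3;0 -0.03 0 0 0 0 0.3;0 -0.01 0 0 0 0 0.3;0 0 0 0 0 0 0.3'; python3 - <<'E'
from h import *
C=Cam("wrist"); print(L(pose()[:3,3]))
I=grab_frame("wrist"); cv2.imwrite("pics/w13.png",I)
print(C.proj([W([-.06+a,.035+b,.061]) for a in (-.12,.12) for b in (-.015,.015)]+[W([.06,0,.077]),W([-.055,.05,.069]),W([-.005,.05,.069])]))
cv2.imwrite("pics/t13.png",cv2.resize(grab_frame("top")[165:305,215:305],(386,600),interpolation=cv2.INTER_CUBIC))
E
```

```text
time: 29.1
tool_pos: [0.4017, 0.1084, 0.1212]
tool_rot: [0.001, 0.682, 0.731, 0.002]
contact_force: [-0.2, -0.3, 0.9]
gripper_width: 0.699
[-0.2274  0.0341  0.1212]
[[293.3617 325.7652]
 [339.7127 325.7629]
 [298.0159 591.6474]
 [334.8016 591.6569]
 [270.991  618.0612]
 [337.4841 489.3304]
 [336.4917 542.2033]]
```

View pics/w13.png

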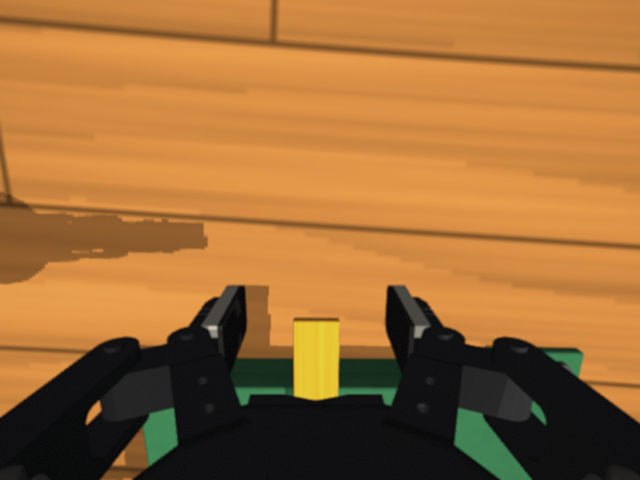

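View pics/t13.png

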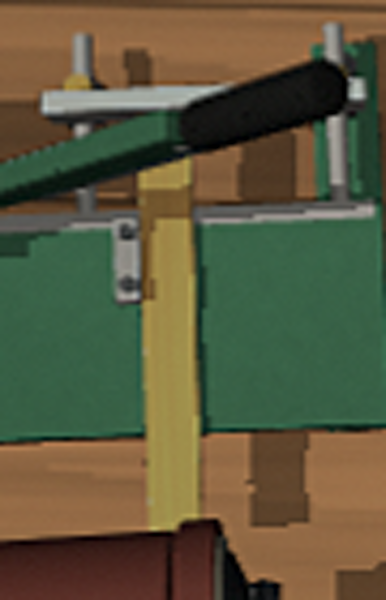

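```bash
python3 - <<'E'
from h import *
for n in ("w11","w12"):
    g=cv2.imread(f"pics/{n}.png").astype(float)
    a=np.abs(np.diff(g[85:112,295:340,0].mean(1))); b=np.diff(g[222:245,450:510,1].mean(1))
    cen=lambda d,o:(np.clip(d-d.max()*.2,0,None)*(np.arange(len(d))+o+.5)).sum()/np.clip(d-d.max()*.2,0,None).sum()
    print(n,cen(a,85),cen(b*(b>0),222))
T=Cam("top"); I=grab_frame("top"); 
# strip edges in top: yellow mask row by row
m=(I[:,:,2].astype(int)-I[:,:,0]>55)&(I[:,:,1]>110)
E_=[]
for v in range(205,285):
    us=np.where(m[v,240:270])[0]+240
    if len(us)>8: E_.append((v,us.min(),us.max()+1))
E_=np.array(E_); print(len(E_))
for k in (1,2):
    P=np.array([L(T.plane([(u-.5,v)],.061)[0]) for v,u in E_[:,[0,k]]]); c=np.polyfit(P[:,0],P[:,1],1); print(k,c, P[:,0].min(),P[:,0].max(), np.std(P[:,1]-np.polyval(c,P[:,0])))
E
```

```text
w11 97.3826191109928 236.93426922067698
w12 91.64655172413792 232.10353481418196
70
1 [-0.0565  0.0456] -0.1732848871745014 0.021451146256655087 0.00487450515832597
2 [0.0273 0.0229] -0.175198758653831 0.020196400949809984 0.004786090052563586
```

```bash
python3 - <<'E'
from h import *
T=Cam("top"); z=lambda u,v:(215+u/4.29,165+v/4.29)
I=grab_frame("top").astype(float)
# subpixel strip edges over rows on green bed / bench (saturation-like signal R-B for wood? use R for green bed)
for rows,nm in ((range(240,264),"bed"),):
    L1=[];R1=[]
    for v in rows:
        r=I[v,235:275,2]; d=np.diff(r); 
        i=d[:18].argmax(); j=18+d[18:].argmin()
        f=lambda k:235+k+.5+ (0 if not 0<k<len(d)-1 else .5*(abs(d[k+1])-abs(d[k-1]))/max(1e-6,2*abs(d[k])-abs(d[k+1])-abs(d[k-1])) if False else 0)
        L1.append((f(i),v));R1.append((f(j),v))
    for n,e in (("left",L1),("right",R1)):
        P=np.array([L(T.plane([p],.061)[0]) for p in e]); c=np.polyfit(P[:,0],P[:,1],1); print(nm,n,c[0],np.median(P[:,1]),np.std(P[:,1]))
print([L(T.plane([z(*e)],.061)[0])[:2] for e in ((143,230),(149,520),(192,215),(199,515))])
print([L(T.plane([z(*e)],.069)[0])[:2] for e in ((138,225),(141,300))])
cv2.imwrite("pics/t14.png",cv2.resize(I[205:240,235:270].astype(np.uint8),(600,600),interpolation=cv2.INTER_NEAREST))
S=grab_frame("scene"); cv2.imwrite("pics/s14.png",cv2.resize(S[165:255,305:425],(800,600),interpolation=cv2.INTER_CUBIC))
print(state()["time"])
E
```

```text
bed left 0.02190594542627022 0.05161052124814152 0.0007599495110672995
bed right -0.004964616195085871 0.02011529773719169 0.0007441089272931983
[array([-0.0127,  0.0476]), array([-0.1788,  0.0498]), array([-0.0053,  0.0191]), array([-0.1773,  0.0213])]
[array([-0.0109,  0.0493]), array([-0.0541,  0.049 ])]
29.35
```

View pics/t14.png

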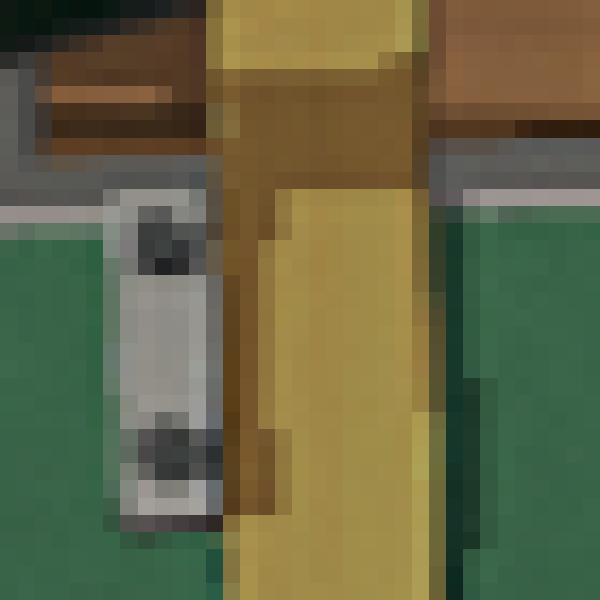

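View pics/s14.png

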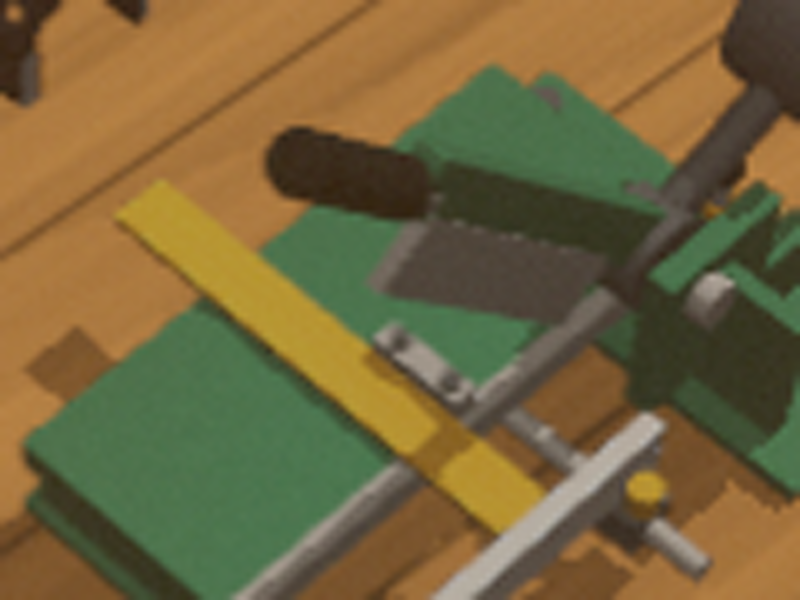

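```bash
python3 - <<'E'
from h import *
def edge(cam,I,xs,side,z):
    # subpixel: sample across strip edge along local y, find max gradient of (R-B)
    out=[]
    for x in xs:
        ys=np.linspace(-.012,.012,97)+.035+side*.015
        p=cam.proj([W([x,y,z]) for y in ys]).astype(np.float32)
        s=cv2.remap(I,p[:,0].reshape(1,-1),p[:,1].reshape(1,-1),cv2.INTER_CUBIC)[0].astype(float)
        g=np.abs(np.gradient(cv2.GaussianBlur(s,(1,5),0),axis=0)).sum(1); 
        w=np.where(g>g.max()*.6,g,0); out.append((x,(w*ys).sum()/w.sum()))
    o=np.array(out)
    for _ in range(3):
        c=np.polyfit(o[:,0],o[:,1],1); r=abs(o[:,1]-np.polyval(c,o[:,0])); o=o[r<max(2*np.median(r),5e-4)]
    return c,len(o),np.std(o[:,1]-np.polyval(c,o[:,0]))
for n in("scene","top"):
    cam=Cam(n);I=grab_frame(n)
    rng={"scene":((np.linspace(-.175,.03,50),-1),(np.linspace(-.175,-.08,30),1)),"top":((np.linspace(-.17,.01,50),-1),(np.linspace(-.17,-.07,30),1))}[n]
    for xs,sd in rng: print(n,sd,*edge(cam,I,xs,sd,.061))
    # bed front edge direction for reference
    out=[]
    for y in np.r_[np.linspace(-.08,.0,25),np.linspace(.07,.19,25)]:
        xs=np.linspace(-.142,-.118,97); p=cam.proj([W([x,y,.055]) for x in xs]).astype(np.float32)
        s=cv2.remap(I,p[:,0].reshape(1,-1),p[:,1].reshape(1,-1),cv2.INTER_CUBIC)[0].astype(float)
        g=np.abs(np.gradient(cv2.GaussianBlur(s,(1,5),0),axis=0)).sum(1); w=np.where(g>g.max()*.6,g,0); out.append((y,(w*xs).sum()/w.sum()))
    o=np.array(out)
    for _ in range(3):
        c=np.polyfit(o[:,0],o[:,1],1); r=abs(o[:,1]-np.polyval(c,o[:,0])); o=o[r<max(2*np.median(r),5e-4)]
    print(n,"bed front: slope",c,len(o))
E
```

```text
scene -1 [-0.0002  0.0162] 35 0.00022110320941031897
scene 1 [-0.0035  0.0465] 27 0.0002157363766911314
scene bed front: slope [-0.0002 -0.1299] 34
top -1 [-0.0231  0.0188] 32 0.0003502328882201386
top 1 [0.0009 0.0512] 28 0.00040300554812393216
top bed front: slope [-0.0005 -0.1307] 49
```

```bash
python3 -c "
from plant import *
print(state()['contact_force'],state()['time']); print(job_done())"
```

```text
[-0.38505227 -1.31424849 -0.47102163] 29.45
the job is handed in; nothing more can be done
None
```

I finished both parts of the job and handed it in at 29.5 s. No verdict is reported.

**Beam:** I gripped the handle and raised it along its arc. The pull changed sign at about 0.6 rad, and I felt the stop at about 0.865 rad, where the handle force went from −4 N to 0. After I released it the beam stayed open by itself, and it was still open in the last pictures.

**Strip:** I laid the strip flat on the bed under the knife, slid it along the fence and touched it to the gauge. I touched the gauge twice at the same position (within 0.2 mm), pushing it with at most about 15 N. I then released the strip with light contact and backed the arm away.

**Last checks:**
- **Fence:** The top picture shows no visible gap between strip and fence.
- **Angle:** Three of the four strip edges I measured lie within 0.004 rad of the feed direction. The fourth (right edge, top camera) read −0.023 rad, probably because of the shadow beside it. A rough hand reading of both top-camera edges gave about −0.013 rad. All are inside 0.03.
- **Gauge:** The strip end's contact with the gauge face is confirmed by feel, not by sight, because the gauge bar hides it. My picture estimates of the face position disagreed, between 56 and 61 mm.
- **Drag on the bed:** For a moment while sliding, the strip dragged with about 23 N of downward load. I unloaded it before going on, and the limit is 60 N.

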